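# Nip a board block in the padding press

## Robot

A 7-joint arm with a two-finger parallel gripper is mounted at the origin on the work surface. World frame = base frame: x ahead of the robot, y to its left, z up, the work surface at z = 0. Lengths are in m, angles in rad, forces in N, time in s.
With the tool pointing down it reaches from about 0.425 to 0.925 m from the base axis. Payload 6.8 kg.
Tool frame: the origin (TCP) lies on the mounting face of the last link; the fingertips stand 173 mm ahead of it and the grasp point (between the pads) lies 155 mm ahead of it; z points along the fingers, y is the line along which they close (so a half turn about z gives the same grasp; the last joint's range is limited). The gripper opens to 85 mm and grips with 20 to 120 N. Pads are 22 mm wide; open, the fingers measure 114 mm over their backs; the gripper's body (76 mm by 85 mm) begins 54 mm behind the grasp point. The pads swing forward as they close: fully open they stand 13 mm farther back than shut.
Start: joints at [-1.357, 0.477, 0.022, 1.555, -0.011, 1.109, -0.083], TCP at [0.213, 0.64, 0.405] pointing down, gripper open.
Joint ranges: [-2.96, 2.96], [-0.34, 2.1], [-1.41, 1.46], [0.24, 2.44], [-1.37, 4.51], [0.17, 1.92], [-2.96, 2.96]. Speed limits (rad/s): [2.39, 2.39, 3.14, 3.14, 3.14, 3.14, 3.14].

## Interface

Orientations are given as a rotation vector (axis times angle).
In Python, from bench import r gives the robot as it stands.
- The arm moves only by the tool arm_command, never from a script. Its argument "plan" is a list of rows, each an object of numbers: "claw": the closure, from 0 (fully open) to 1 (shut); "tx", "ty", "tz": the shift along the tool's x, y, z in m; "ax", "ay", "az": the turn, a rotation vector about the tool's x, y, z in degrees. A call has exactly 10 rows; each row shifts and turns the commanded pose from where the row before left it, along the tool's axes as they then stand; what a row does not reach is not made up. A row lasts 1/12 s, in which the tool goes at most 41.7 mm and 7.16 degrees, less where a joint would pass 70% of its speed; a pose out of reach is approached as far as the arm can. A call is refused whole if a number of a shift passes 0.0417 or a number of a turn 7.16, either way. A call with a gripper value outside its range is refused whole. The fingers move at their own pace and stop on an object; "squeeze" is the grip in N (left out, the last holds). Time passes only in rows, so rows that do not move let the fingers close, or fill a call up. It gives the time, the measured TCP pose, the force, the opening and the grip force at its end, in the units of the state.
- r.get_obs(): the state, without advancing time (a new reading comes with each control period).
- r.grab_frame(name): name is "scene" or "top"; returns the picture (400x640x3 uint8, red, green, blue); there is no depth.
- r.camera_model(name): a dict with "fx", "fy", "cx", "cy" (pixels), "k1" (the pictures are not rectified: a ray, as slopes to the right and down, at radius r is drawn at 1 + k1 r^2 times it, then the intrinsics apply), "position" and "orientation" of the camera in the world. Camera axes: x right, y up, looking along -z (the intrinsics and any distortion apply to the point x, -y, -z); pixel columns grow to the right and rows downward; lengths in m; the calibration is good to about 2 mm. A picture is of the moment at which its call begins. camera_model takes no time and is no camera call.
- r.hand_in(): hands the job in; it is judged then, once.
Trained networks look in the newest picture that a camera, given by its name, has taken for a name from the list of things; names that differ only in an ending like _2 or _b are one class to them, and where a whole thing is asked for, a point or a joint stands for the part that bears it (a point fixed in the world has none). Each returns a list of dicts, best first, with "confidence" (0 to 1); they miss things now and then, are a little off and sometimes report something else, mostly with a low value. They report only what shows in the picture. A call takes as long as a camera call. They do not tell look-alikes from the thing itself.
- r.boxes_of(target, camera): "location" ([x, y, z] in m, in the coordinates of the camera as it stood for that picture, good to about 4 mm: the middle of the surface that is visible of it).
- r.tip_of(target, camera): "location" ([x, y, z] in m, in the coordinates of the camera as it stood for that picture, good to about 4 mm: a listed point, or the origin of a listed thing).
The state is a dict: "clock": time; "joints": joint angles; "qvel": joint speeds; "tau": joint torques, N m; "tcp_pos": TCP position; "orientation": TCP orientation; "contact_force": force on the tool from outside, world axes, zero at the start; "moment": the same for the moment, N m; "grip_width": finger opening in m; "gripper_force": force on a finger pad.
Only numpy, scipy, OpenCV 4.12 (cv2) and the standard library are available. Lean on these libraries where they do the work, as an engineer would, in place of code of your own. Each camera call takes 0.05 s, during which the arm holds its last target. There are 200 camera calls.

## Task

Set the small block of cover boards flat in the bed of the padding press, between the jaw and the fence and lengthwise between the two low guide strips, and let go of it. Then take hold of the loose grip sleeve of the crank and, keeping it held between the fingers, wind clockwise until the jaw has pushed the block against the fence's stop plate and nipped it firmly without crushing it: stop when you feel the crank about 3 N stiffer than it was to wind. Let go, leaving the block nipped, and leave the other things on the bench where they are.

Things in the scene. Friction and masses are not known exactly. Their poses are not given: they have to be found in the camera images.
- press: fixed grey padding press, base plate 150 (x) x 400 (y) x 20 mm high, origin under its centre. Along its y: a gear box 90 x 90 mm, 60 mm high, at y = -140 mm; the jaw, sliding to +y; the bed; the fence. The bed is the base's top face, 20 mm up, between two steel guide strips along y (y = -32 to 142 mm, 56 mm apart, each 6 mm wide and standing 8 mm above the bed)
- bed (a point): point on the bed's surface on the middle line between the strips, 40 mm to +y of the base's centre; axes as the press
- crank_axis (a point): point on the crank's vertical axis, 140 mm to -y of the base's centre, 110 mm above the bench; axes as the press
- crank (a joint): crank angle, rad, grows clockwise seen from above; at 0 (starts within 0.8 of it) the arm points to the press's +y. 70 mm from axis to sleeve axis; Each rad moves the jaw 7 mm towards the fence. A friction brake holds it where it is left: wound slowly it takes 4 to 6 N along the circle at the sleeve, and once the block is nipped about 1.2 N more per further 0.1 rad (3 N more is right)
- sleeve: black grip sleeve, an upright cylinder 28 mm across, 66 mm long, at the end of the crank arm, spinning freely on its pin, so a gripper holding it need not turn; origin at its middle, 117 mm above the bench; top at 150 mm, the arm under it ends at 79 mm. A grip of about 30 N holds it
- pad: rubber-faced pressing pad on the jaw, 48 mm wide, 38 mm high, moving with the jaw; it is cushioned by a stiff spring, 20 N per mm, up to 7 mm. The right nip is 20 to 60 N of pad on block; more than 75 N crushes the block
- pad_face (a point): middle of the pad's front face (the one that meets the block), 42 mm above the bench; axes as the press; with the crank at 0 it is 47 mm to -y of the base's centre
- fence: fixed aluminium end stop on the bed, 56 mm wide, 45 mm high above the bed, bolted at a different place each time. It carries a steel stop plate (50 mm wide, 36 mm high) on two screws, set by hand at a different distance each time and holding firm: the block comes up against this plate, so where it nips must be felt
- fence_face (a point): middle of the fence casting's face that looks to the press's -y, 42 mm above the bench; the stop plate's face, not measured, stands 6 to 16 mm proud of it towards the jaw. Between fence_face and pad_face there are 132 to 164 mm at the start
- block: brown glued block of cover boards, 50 (x) x 100 (y) x 45 mm high, about 0.18 kg, rigid; origin at the centre of its underside. It lies flat on the bench to the right of the press at the start
- big_block: bystander, to be left alone: larger block of boards 90 x 130 x 60 mm
- tape_roll: bystander, to be left alone: tape roll, ring 100 mm across, 48 mm high, lying flat
- glue: bystander, to be left alone: white glue bottle 60 mm across, 140 mm high
- brush: bystander, to be left alone: brush lying on the bench
- mug: bystander, to be left alone: white mug 80 mm across, 90 mm high
- screwdriver: bystander, to be left alone: screwdriver lying on the bench
- small_carton: bystander, to be left alone: small carton 100 x 70 x 60 mm
Mind the look-alikes: they are no part of the job. What is shaped like the block but black or purple is not meant.

How it is judged:
On the way, in this order (a step that is already met when the one before it is completed fails the run):
1. the block lies flat in the bed, lengthwise between the strips, jaw and fence, and is let go (z of block in the frame of bed between -0.004 and 0.004 m and x of block in the frame of bed between -0.005 and 0.005 m and angle between block's own z axis and vertical below 0.06 rad and angle between the y axis of block and the y axis of press, either way round below 0.1 rad and y of block in the frame of pad_face above 0.04 m and y of block in the frame of fence_face below -0.04 m and contact force between the fingers and block below 0.05 N and linear speed of block below 0.02 m/s), for 0.2 s.
2. with the sleeve held, the block is nipped between pad and stop plate (z of block in the frame of bed between -0.004 and 0.004 m and x of block in the frame of bed between -0.005 and 0.005 m and angle between block's own z axis and vertical below 0.06 rad and angle between the y axis of block and the y axis of press, either way round below 0.1 rad and y of block in the frame of pad_face above 0.04 m and y of block in the frame of fence_face below -0.04 m and contact force between pad and block above 20 N and contact force between block and fence above 15 N and contact force between the fingers and sleeve above 0.5 N), for 0.1 s.
At the end, for the whole second after the job is handed in: the block lies flat in the bed (within 4 mm in height and 5 mm of the middle line, within 0.1 rad of lengthwise), nipped between pad and stop plate with 20 to 65 N of pad on block, everything at rest and released (z of block in the frame of bed between -0.004 and 0.004 m and x of block in the frame of bed between -0.005 and 0.005 m and angle between block's own z axis and vertical below 0.06 rad and angle between the y axis of block and the y axis of press, either way round below 0.1 rad and y of block in the frame of pad_face above 0.04 m and y of block in the frame of fence_face below -0.04 m and contact force between pad and block between 20 and 65 N and contact force between block and fence above 15 N and linear speed of block below 0.01 m/s and velocity of joint crank between -0.05 and 0.05 rad/s and contact force between the fingers and sleeve below 0.05 N); the robot touches nothing.
It fails at once if the block is crushed: pad on block over 75 N (contact force between pad and block above 75 N).
It fails at once if the crank turns while the sleeve is not held between the fingers ((contact force between the fingers and sleeve below 0.2 N and (velocity of joint crank above 1 rad/s or velocity of joint crank below -1 rad/s)) or (horizontal distance between the grasp point and sleeve above 0.018 m and (velocity of joint crank above 0.3 rad/s or velocity of joint crank below -1 rad/s))).
It fails at once if a bystander is moved more than 30 mm (distance of any of big_block, tape_roll, glue, brush, mug, screwdriver, small_carton from where it was at the start of the episode above 0.03 m).
It also fails if it takes over 72 s, if anything falls off the work surface, if the arm or the gripper's body presses on something with over 40 N, if the wrist force passes 120 N, or if a joint passes its speed limit or range.

## Working session

There is one attempt and no reset: what is moved stays moved. The work goes in short steps, Python scripts to look and compute and a tool call to move; the robot and the scene stay as the last step left them, time stands still between calls to the robot, and variables do not carry over. Pictures are saved under pics/ and viewed, at most 10 in all, crops included, and the job is handed in when it is done.

Besides the shell and the picture viewer there is one more tool, called as name([rows], argument=value, ...), one row to a line, values as JSON. arm_command: Moves the arm, as the interface text tells. Its arguments: {"type":"object","properties":{"plan":{"type":"array","items":{"type":"object","properties":{"claw":{"type":"number"},"tx":{"type":"number"},"ty":{"type":"number"},"tz":{"type":"number"},"ax":{"type":"number"},"ay":{"type":"number"},"az":{"type":"number"}}}},"squeeze":{"type":"number"}},"required":["plan"]}

```bash
mkdir -p pics; ls
cat > h.py <<'E'
import numpy as np, cv2
from scipy.spatial.transform import Rotation as R
from bench import r
def rot(o):
    o=np.array(o,float)
    return R.from_rotvec(o) if o.shape==(3,) else (R.from_quat(o) if o.shape==(4,) else R.from_matrix(o))
def w(c,p):
    m=r.camera_model(c); return rot(m['orientation']).apply(p)+np.array(m['position'])
def ray(c,u,v):
    m=r.camera_model(c); xd,yd=(u-m['cx'])/m['fx'],(v-m['cy'])/m['fy']
    x,y=xd,yd
    for _ in range(20):
        s=1+m['k1']*(x*x+y*y); x,y=xd/s,yd/s
    return np.array(m['position']),rot(m['orientation']).apply([x,-y,-1])
def atz(c,u,v,z):
    o,d=ray(c,u,v); return o+d*(z-o[2])/d[2]
def tri(a,b):
    (o1,d1),(o2,d2)=ray(*a),ray(*b)
    s=np.linalg.lstsq(np.c_[d1,-d2],o2-o1,rcond=None)[0]
    p,q=o1+s[0]*d1,o2+s[1]*d2; return (p+q)/2,np.linalg.norm(p-q)
def pix(c,P):
    m=r.camera_model(c); p=rot(m['orientation']).inv().apply(np.array(P)-m['position'])
    x,y=p[0]/-p[2],-p[1]/-p[2]; s=1+m['k1']*(x*x+y*y); return m['fx']*x*s+m['cx'],m['fy']*y*s+m['cy']
E
python3 - <<'E'
from h import *
np.set_printoptions(precision=4,suppress=True)
for c in('scene','top'):
    im=r.grab_frame(c); cv2.imwrite(f'pics/{c}0.png',im[:,:,::-1]); print(c,r.camera_model(c))
    for t in ('block','sleeve','crank_axis','bed','pad_face','fence_face'):
        for d in r.tip_of(t,c)[:4]: print(c,t,round(d['confidence'],2),w(c,d['location']))
print(r.get_obs())
E
```

```text
pics
scene {'fx': 437.69259212095125, 'fy': 437.69259212095125, 'cx': 320.2071881768643, 'cy': 201.33956905172067, 'k1': -0.08668964111251734, 'position': array([ 1.0908, -0.6361,  1.2353]), 'orientation': array([0.6151, 0.2096, 0.639 ])}
scene block 0.76 [ 0.4662 -0.2281 -0.0011]
scene block 0.62 [ 0.4871 -0.3773 -0.0052]
scene block 0.61 [ 0.6169 -0.4351  0.0006]
scene sleeve 0.55 [0.5669 0.0399 0.1181]
scene sleeve 0.46 [ 0.4883 -0.3797 -0.0023]
scene crank_axis 0.96 [ 0.5576 -0.0311  0.1108]
scene bed 0.81 [0.5272 0.1489 0.0212]
scene pad_face 0.58 [0.5422 0.0614 0.0439]
scene fence_face 0.76 [0.5157 0.2173 0.0439]
top {'fx': 396.29417864113555, 'fy': 396.29417864113555, 'cx': 317.92746564492154, 'cy': 200.37988463284788, 'k1': -0.07918400420395438, 'position': array([0.5073, 0.0163, 1.1764]), 'orientation': array([ 0.0299, -0.0377, -1.5525])}
top block 0.69 [ 0.6179 -0.4321 -0.0032]
top block 0.58 [ 0.487  -0.3802 -0.0035]
top block 0.32 [0.5396 0.1091 0.0013]
top sleeve 0.63 [0.5673 0.042  0.1129]
top crank_axis 0.83 [ 0.5577 -0.0296  0.1087]
top bed 0.74 [ 0.3369 -0.3294  0.0019]
top bed 0.64 [0.5288 0.152  0.0187]
top fence_face 0.88 [0.522  0.2218 0.0426]
top fence_face 0.31 [0.5413 0.059  0.0198]
{'clock': 0.7, 'joints': array([-1.3571,  0.477 ,  0.0224,  1.5554, -0.0115,  1.1093, -0.0831]), 'qvel': array([-0.0002, -0.0006,  0.0004,  0.0001, -0.0006,  0.0008, -0.0012]), 'tau': array([  0.0001, -59.6166,   1.6057, -28.1491,   0.0124,   0.0017,
        -0.    ]), 'tcp_pos': array([0.2134, 0.6404, 0.4047]), 'orientation': array([-0.5033, -3.101 , -0.0001]), 'contact_force': array([ 0.122 ,  0.2813, -0.2291]), 'moment': array([-0.0057, -0.0454,  0.0168]), 'gripper_force': 0.0, 'grip_width': 0.08557120046044385}
```

View pics/scene0.png

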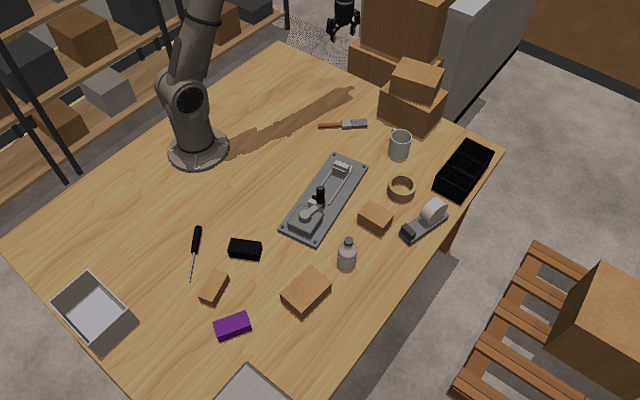

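View pics/top0.png

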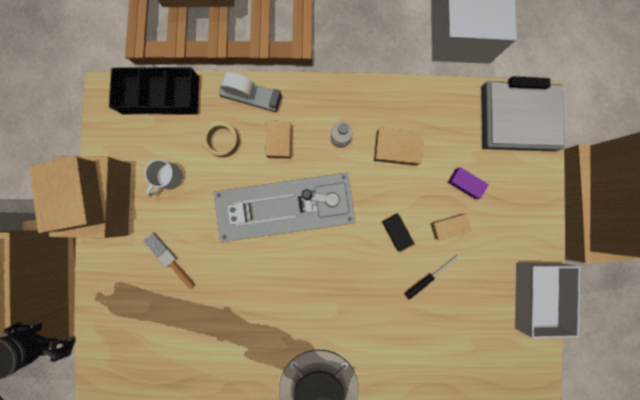

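The scene picture shows the brown block at (213,288), with the black look-alike at (245,249) and the purple one at (232,326). In the top picture the block is at (452,227) and the press spans (215–355, 175–240), with the sleeve at about (307,194). Next I'll enlarge the block and the press.

Run:
```python
import cv2,numpy as np
t=cv2.imread('pics/top0.png');s=cv2.imread('pics/scene0.png')
f=lambda im,x,y,wd,h,k:cv2.resize(im[y:y+h,x:x+wd],(wd*k,h*k),interpolation=cv2.INTER_CUBIC)
a=np.hstack([f(t,425,202,56,50,7),f(s,188,262,56,50,7)])   # 784x350
cv2.imwrite('pics/blk.png',a)
cv2.imwrite('pics/press.png',np.vstack([f(t,205,165,160,85,5)]))
```

```text
(no output)
```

View pics/blk.png

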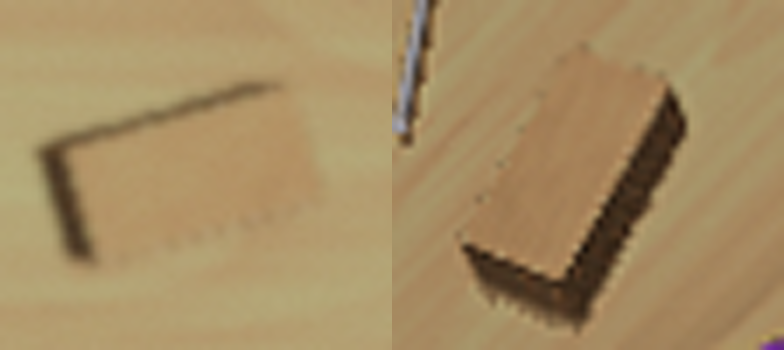

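View pics/press.png

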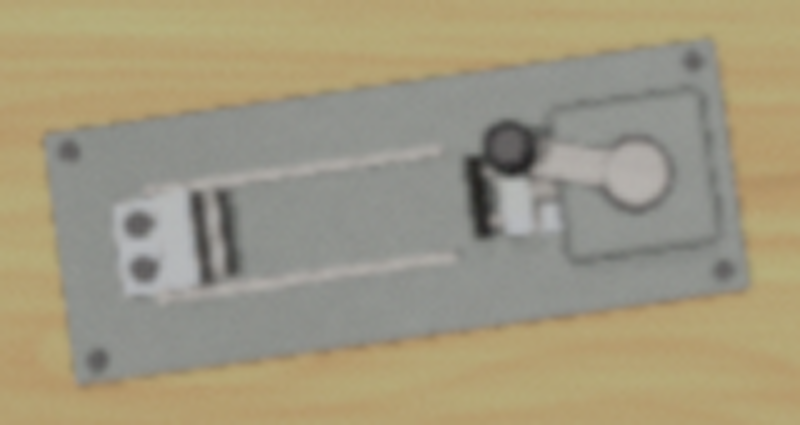

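In the block crop, the top-face corners are at (67,150), (285,90), (322,200), (97,262) in the top view and (581,45), (668,83), (565,282), (462,243) in the scene view. In the press crop, the base corners are at (43,132), (712,40), (748,288), (80,382), the sleeve top at (510,146), and the stop plate around x=225–240.

Run:
```python
from h import *
np.set_printoptions(precision=4,suppress=True)
f=lambda p,k,o:((np.array(p)+.5)/k-.5+np.array(o))
T=[f(p,7,(425,202)) for p in [(67,150),(285,90),(322,200),(97,262)]]
S=[f((p[0]-392,p[1]),7,(188,262)) for p in [(581,45),(668,83),(565,282),(462,243)]]
for z in(.045,):
  for c,L in(('top',T),('scene',S)):
    P=np.array([atz(c,*p,z)[:2] for p in L]); print(c,P.tolist(),'mean',P.mean(0)); 
    e=[P[(i+1)%4]-P[i] for i in range(4)]; print([ (round(np.linalg.norm(x),4),round(np.degrees(np.arctan2(x[1],x[0])),1)) for x in e])
print('tri',tri(('top',*np.mean(T,0)),('scene',*np.mean(S,0))))
B=[f(p,5,(205,165)) for p in [(43,132),(712,40),(748,288),(80,382)]]
P=np.array([atz('top',*p,.02)[:2] for p in B]); print('press',P,P.mean(0))
e=[P[(i+1)%4]-P[i] for i in range(4)]; print([ (round(np.linalg.norm(x),4),round(np.degrees(np.arctan2(x[1],x[0])),1)) for x in e])
y=-(e[0])/np.linalg.norm(e[0]); y2=e[2]/np.linalg.norm(e[2]); y=(y+y2); y/=np.linalg.norm(y); x=np.array([y[1],-y[0]]); C=P.mean(0)
print('yaw of y',np.degrees(np.arctan2(y[1],y[0])),'x',x)
for n,q,z in(('sleevetop',(510,146),.15),('axis',(638,172),.1),('padfront',(477,197),.058),('plate',(236,233),.056),('platefar',(198,240),.06),('s1',(443,150),.028),('s2',(455,257),.028),('s1b',(200,187),.028),('s2b',(250,287),.028)):
    p=atz('top',*f(q,5,(205,165)),z)[:2]; print(n,p,'press',(p-C)@x,(p-C)@y)
```

```text
top [[0.4971816823764754, -0.32412875637347094], [0.5232964118389039, -0.41558268521742153], [0.4781342713743295, -0.4314862127080575], [0.45142804179435875, -0.3370516803889125]] mean [ 0.4875 -0.3771]
[(np.float64(0.0951), np.float64(-74.1)), (np.float64(0.0479), np.float64(-160.6)), (np.float64(0.0981), np.float64(105.8)), (np.float64(0.0475), np.float64(15.8))]
scene [[0.4507704350084384, -0.33734744999200494], [0.49397686371548233, -0.3267765821889231], [0.525707111150118, -0.41974361294765483], [0.4787923359029338, -0.43465787581574034]] mean [ 0.4873 -0.3796]
[(np.float64(0.0445), np.float64(13.7)), (np.float64(0.0982), np.float64(-71.2)), (np.float64(0.0492), np.float64(-162.4)), (np.float64(0.1013), np.float64(106.1))]
tri (array([ 0.4866, -0.379 ,  0.0411]), np.float64(0.002132273071995485))
press [[ 0.5793  0.319 ]
 [ 0.6404 -0.0727]
 [ 0.4955 -0.0959]
 [ 0.4334  0.2932]] [0.5371 0.1109]
[(np.float64(0.3965), np.float64(-81.1)), (np.float64(0.1467), np.float64(-170.9)), (np.float64(0.394), np.float64(99.1)), (np.float64(0.1481), np.float64(10.1))]
yaw of y 98.96917271871057 x [0.9878 0.1559]
sleevetop [0.5682 0.0413] press 0.019864319327040948 -0.07353689659907826
axis [ 0.5583 -0.0273] press -0.0006437549887661448 -0.13981079738429292
padfront [0.5445 0.0617] press -0.0003992683322034651 -0.049764276706339164
plate [0.5217 0.1978] press -0.001710331081532728 0.08828451958919184
platefar [0.5173 0.2186] press -0.0028217944077572267 0.10949252494656239
s1 [0.5724 0.0832] press 0.030539939198151875 -0.032884559694911594
s2 [0.5105 0.0749] press -0.031912815122383545 -0.031353936413343914
s1b [0.5484 0.224 ] press 0.02872548405136498 0.1099956159357556
s2b [0.4909 0.1935] press -0.03278814593169849 0.08877803761505793
```

```bash
cat >> h.py <<'E'
def go(wps,claw,o=None):
    """wps: list of (x,y,z of grasp point, yaw deg of tool y, rows); prints rows in tool axes"""
    o=r.get_obs(); Rc=rot(o['orientation']); p=np.array(o['tcp_pos'])
    rows=[]
    for x,y,z,yaw,n in wps:
        Rt=R.from_matrix(np.c_[np.cross([np.cos(a:=np.radians(yaw)),np.sin(a),0],[0,0,-1]),[np.cos(a),np.sin(a),0],[0,0,-1]])
        tgt=np.array([x,y,z+.155])
        for i in range(n):
            d=np.round(Rc.inv().apply((tgt-p)/(n-i)),4); t=np.round(np.degrees((Rc.inv()*Rt).as_rotvec())/(n-i),2)
            p=p+Rc.apply(d); Rc=Rc*R.from_rotvec(np.radians(t)); rows.append((d,t))
    for k in range(0,len(rows),10):
        print(f'-- call {k//10}')
        for d,t in rows[k:k+10]: print(d.tolist(),t.tolist())
E
python3 - <<'E'
from h import *
go([(.40,.42,.25,60,8),(.52,0.1,.25,40,10),(.487,-.378,.22,15.3,15),(.487,-.378,.13,15.3,7)],0)
E
```

```text
-- call 0
[-0.0308, -0.0188, -0.0] [0.0, -0.0, 1.45]
[-0.0313, -0.018, -0.0] [0.0, -0.0, 1.44]
[-0.0317, -0.0172, -0.0] [0.0, -0.0, 1.45]
[-0.0322, -0.0164, -0.0001] [0.0, -0.0, 1.44]
[-0.0326, -0.0155, -0.0] [0.0, -0.0, 1.45]
[-0.0329, -0.0147, -0.0001] [0.0, -0.0, 1.44]
[-0.0333, -0.0139, -0.0] [0.0, -0.0, 1.45]
[-0.0337, -0.013, -0.0001] [0.0, -0.0, 1.44]
[-0.0264, -0.0217, 0.0] [0.0, -0.0, 2.0]
[-0.0271, -0.0208, 0.0] [0.0, -0.0, 2.0]
-- call 1
[-0.0278, -0.0198, 0.0] [0.0, -0.0, 2.0]
[-0.0285, -0.0188, 0.0] [0.0, -0.0, 2.0]
[-0.0292, -0.0178, 0.0] [0.0, -0.0, 2.0]
[-0.0298, -0.0168, 0.0] [0.0, -0.0, 2.0]
[-0.0303, -0.0158, 0.0] [0.0, -0.0, 2.0]
[-0.0309, -0.0147, 0.0] [0.0, -0.0, 2.0]
[-0.0314, -0.0136, 0.0] [0.0, -0.0, 2.0]
[-0.0318, -0.0125, 0.0] [0.0, -0.0, 2.0]
[-0.023, -0.0222, 0.002] [0.0, -0.0, 1.65]
[-0.0236, -0.0215, 0.002] [0.0, -0.0, 1.65]
-- call 2
[-0.0242, -0.0208, 0.002] [0.0, -0.0, 1.65]
[-0.0248, -0.0201, 0.002] [0.0, -0.0, 1.65]
[-0.0254, -0.0194, 0.002] [0.0, -0.0, 1.65]
[-0.0259, -0.0186, 0.002] [0.0, -0.0, 1.65]
[-0.0265, -0.0179, 0.002] [0.0, -0.0, 1.64]
[-0.027, -0.0171, 0.002] [0.0, -0.0, 1.65]
[-0.0274, -0.0163, 0.002] [0.0, -0.0, 1.64]
[-0.0279, -0.0156, 0.002] [0.0, -0.0, 1.65]
[-0.0284, -0.0147, 0.002] [0.0, -0.0, 1.64]
[-0.0288, -0.0139, 0.002] [0.0, -0.0, 1.65]
-- call 3
[-0.0291, -0.0131, 0.002] [0.0, -0.0, 1.64]
[-0.0295, -0.0123, 0.002] [0.0, -0.0, 1.65]
[-0.0298, -0.0114, 0.002] [0.0, -0.0, 1.64]
[-0.0, 0.0, 0.0129] [0.0, -0.0, 0.0]
[-0.0, 0.0, 0.0128] [0.0, -0.0, 0.0]
[-0.0, 0.0, 0.0129] [0.0, -0.0, 0.0]
[-0.0, 0.0, 0.0128] [0.0, -0.0, 0.0]
[-0.0, 0.0, 0.0129] [0.0, -0.0, 0.0]
[-0.0, 0.0, 0.0128] [0.0, -0.0, 0.0]
[-0.0, 0.0, 0.0129] [0.0, -0.0, 0.0]
```

arm_command([
  {"claw":0,"tx":-0.031,"ty":-0.018,"az":1.5},
  {"claw":0,"tx":-0.031,"ty":-0.018,"az":1.5},
  {"claw":0,"tx":-0.032,"ty":-0.017,"az":1.5},
  {"claw":0,"tx":-0.032,"ty":-0.016,"az":1.5},
  {"claw":0,"tx":-0.032,"ty":-0.016,"az":1.5},
  {"claw":0,"tx":-0.033,"ty":-0.015,"az":1.5},
  {"claw":0,"tx":-0.033,"ty":-0.014,"az":1.5},
  {"claw":0,"tx":-0.033,"ty":-0.013,"az":1.5},
  {"claw":0,"tx":-0.026,"ty":-0.022,"az":2},
  {"claw":0,"tx":-0.027,"ty":-0.021,"az":2},
])

```text
invalid input at $.plan[0]: expected keys claw, tx, ty, tz, ax, ay, az
```

arm_command([
  {"claw":0,"tx":-0.028,"ty":-0.02,"az":2},
  {"claw":0,"tx":-0.028,"ty":-0.019,"az":2},
  {"claw":0,"tx":-0.029,"ty":-0.018,"az":2},
  {"claw":0,"tx":-0.03,"ty":-0.017,"az":2},
  {"claw":0,"tx":-0.03,"ty":-0.016,"az":2},
  {"claw":0,"tx":-0.031,"ty":-0.015,"az":2},
  {"claw":0,"tx":-0.031,"ty":-0.014,"az":2},
  {"claw":0,"tx":-0.032,"ty":-0.012,"az":2},
  {"claw":0,"tx":-0.023,"ty":-0.022,"tz":0.002,"az":1.6},
  {"claw":0,"tx":-0.024,"ty":-0.021,"tz":0.002,"az":1.6},
])

```text
invalid input at $.plan[0]: expected keys claw, tx, ty, tz, ax, ay, az
```

arm_command([
  {"claw":0,"tx":-0.024,"ty":-0.021,"tz":0.002,"az":1.6},
  {"claw":0,"tx":-0.025,"ty":-0.02,"tz":0.002,"az":1.6},
  {"claw":0,"tx":-0.025,"ty":-0.019,"tz":0.002,"az":1.6},
  {"claw":0,"tx":-0.026,"ty":-0.019,"tz":0.002,"az":1.6},
  {"claw":0,"tx":-0.026,"ty":-0.018,"tz":0.002,"az":1.6},
  {"claw":0,"tx":-0.027,"ty":-0.017,"tz":0.002,"az":1.6},
  {"claw":0,"tx":-0.027,"ty":-0.016,"tz":0.002,"az":1.6},
  {"claw":0,"tx":-0.028,"ty":-0.016,"tz":0.002,"az":1.6},
  {"claw":0,"tx":-0.028,"ty":-0.015,"tz":0.002,"az":1.6},
  {"claw":0,"tx":-0.029,"ty":-0.014,"tz":0.002,"az":1.6},
])

```text
invalid input at $.plan[0]: expected keys claw, tx, ty, tz, ax, ay, az
```

Run:
```python
from h import *
o=r.get_obs();print(o['clock'],o['joints'],o['tcp_pos'],o['contact_force'])
go([(.487,-.378,.13,15.3,5),(.487,-.378,.034,15.3,5)],0)
```

```text
0.7 [-1.35713049  0.47695342  0.02236044  1.55537867 -0.01150118  1.10932693
 -0.08313379] [0.21344252 0.64037582 0.40474742] [ 0.12197337  0.28132386 -0.2291347 ]
-- call 0
[-0.1163, -0.1759, 0.0239] [0.0, -0.0, 11.25]
[-0.1484, -0.1499, 0.0239] [0.0, -0.0, 11.25]
[-0.1748, -0.118, 0.024] [0.0, -0.0, 11.25]
[-0.1945, -0.0816, 0.0239] [0.0, -0.0, 11.26]
[-0.2066, -0.0421, 0.024] [0.0, -0.0, 11.25]
[-0.0, -0.0, 0.0192] [0.0, -0.0, 0.0]
[-0.0, -0.0, 0.0192] [0.0, -0.0, 0.0]
[-0.0, -0.0, 0.0192] [0.0, -0.0, 0.0]
[-0.0, -0.0, 0.0192] [0.0, -0.0, 0.0]
[-0.0, -0.0, 0.0192] [0.0, -0.0, 0.0]
```

All seven keys are required in every row.

arm_command([
  {"claw":0,"tx":-0.031,"ty":-0.018,"tz":0,"ax":0,"ay":0,"az":1.5},
  {"claw":0,"tx":-0.031,"ty":-0.018,"tz":0,"ax":0,"ay":0,"az":1.5},
  {"claw":0,"tx":-0.032,"ty":-0.017,"tz":0,"ax":0,"ay":0,"az":1.5},
  {"claw":0,"tx":-0.032,"ty":-0.016,"tz":0,"ax":0,"ay":0,"az":1.5},
  {"claw":0,"tx":-0.032,"ty":-0.016,"tz":0,"ax":0,"ay":0,"az":1.5},
  {"claw":0,"tx":-0.033,"ty":-0.015,"tz":0,"ax":0,"ay":0,"az":1.5},
  {"claw":0,"tx":-0.033,"ty":-0.014,"tz":0,"ax":0,"ay":0,"az":1.5},
  {"claw":0,"tx":-0.033,"ty":-0.013,"tz":0,"ax":0,"ay":0,"az":1.5},
  {"claw":0,"tx":-0.026,"ty":-0.022,"tz":0,"ax":0,"ay":0,"az":2},
  {"claw":0,"tx":-0.027,"ty":-0.021,"tz":0,"ax":0,"ay":0,"az":2},
])

```text
clock: 1.53
tcp_pos: [0.4218, 0.3546, 0.4049]
orientation: [0.934, 2.999, 0.001]
contact_force: [0.7, 0.2, 0.1]
grip_width: 0.0855
gripper_force: 0.0
```

arm_command([
  {"claw":0,"tx":-0.028,"ty":-0.02,"tz":0,"ax":0,"ay":0,"az":2},
  {"claw":0,"tx":-0.028,"ty":-0.019,"tz":0,"ax":0,"ay":0,"az":2},
  {"claw":0,"tx":-0.029,"ty":-0.018,"tz":0,"ax":0,"ay":0,"az":2},
  {"claw":0,"tx":-0.03,"ty":-0.017,"tz":0,"ax":0,"ay":0,"az":2},
  {"claw":0,"tx":-0.03,"ty":-0.016,"tz":0,"ax":0,"ay":0,"az":2},
  {"claw":0,"tx":-0.031,"ty":-0.015,"tz":0,"ax":0,"ay":0,"az":2},
  {"claw":0,"tx":-0.031,"ty":-0.014,"tz":0,"ax":0,"ay":0,"az":2},
  {"claw":0,"tx":-0.032,"ty":-0.012,"tz":0,"ax":0,"ay":0,"az":2},
  {"claw":0,"tx":-0.023,"ty":-0.022,"tz":0.002,"ax":0,"ay":0,"az":1.6},
  {"claw":0,"tx":-0.024,"ty":-0.021,"tz":0.002,"ax":0,"ay":0,"az":1.6},
])

```text
clock: 2.37
tcp_pos: [0.5099, 0.0337, 0.401]
orientation: [1.42, 2.802, 0.001]
contact_force: [0.5, -0.1, 0.5]
grip_width: 0.0855
gripper_force: 0.0
```

arm_command([
  {"claw":0,"tx":-0.024,"ty":-0.021,"tz":0.002,"ax":0,"ay":0,"az":1.6},
  {"claw":0,"tx":-0.025,"ty":-0.02,"tz":0.002,"ax":0,"ay":0,"az":1.6},
  {"claw":0,"tx":-0.025,"ty":-0.019,"tz":0.002,"ax":0,"ay":0,"az":1.6},
  {"claw":0,"tx":-0.026,"ty":-0.019,"tz":0.002,"ax":0,"ay":0,"az":1.6},
  {"claw":0,"tx":-0.026,"ty":-0.018,"tz":0.002,"ax":0,"ay":0,"az":1.6},
  {"claw":0,"tx":-0.027,"ty":-0.017,"tz":0.002,"ax":0,"ay":0,"az":1.6},
  {"claw":0,"tx":-0.027,"ty":-0.016,"tz":0.002,"ax":0,"ay":0,"az":1.6},
  {"claw":0,"tx":-0.028,"ty":-0.016,"tz":0.002,"ax":0,"ay":0,"az":1.6},
  {"claw":0,"tx":-0.028,"ty":-0.015,"tz":0.002,"ax":0,"ay":0,"az":1.6},
  {"claw":0,"tx":-0.029,"ty":-0.014,"tz":0.002,"ax":0,"ay":0,"az":1.6},
])

```text
clock: 3.2
tcp_pos: [0.4854, -0.2838, 0.3808]
orientation: [1.795, 2.578, 0.001]
contact_force: [-0.3, 0.0, -0.6]
grip_width: 0.0852
gripper_force: 0.0
```

Run:
```python
from h import *
o=r.get_obs();print(o['clock'],o['joints'],o['tcp_pos'],o['contact_force'])
go([(.487,-.378,.13,15.3,5),(.487,-.378,.034,15.3,5)],0)
```

```text
3.2 [-0.05371997  0.35624326  0.59728616  1.8853379  -0.2404338   0.9710139
  1.00561398] [ 0.48542717 -0.28376922  0.38081114] [-0.32231456  0.02341035 -0.55591197]
-- call 0
[-0.0178, -0.0063, 0.0192] [0.01, 0.0, 1.0]
[-0.0179, -0.0059, 0.0191] [0.01, 0.0, 1.0]
[-0.018, -0.0056, 0.0192] [0.0, 0.0, 1.0]
[-0.0181, -0.0053, 0.0192] [0.01, 0.0, 1.0]
[-0.0181, -0.005, 0.0191] [0.0, 0.0, 1.01]
[-0.0, -0.0, 0.0192] [0.0, 0.0, -0.0]
[-0.0, -0.0, 0.0192] [0.0, 0.0, -0.0]
[-0.0, -0.0, 0.0192] [0.0, 0.0, -0.0]
[-0.0, -0.0, 0.0192] [0.0, 0.0, -0.0]
[-0.0, -0.0, 0.0192] [0.0, 0.0, -0.0]
```

arm_command([
  {"claw":0,"tx":-0.018,"ty":-0.006,"tz":0.019,"ax":0,"ay":0,"az":1},
  {"claw":0,"tx":-0.018,"ty":-0.006,"tz":0.019,"ax":0,"ay":0,"az":1},
  {"claw":0,"tx":-0.018,"ty":-0.006,"tz":0.019,"ax":0,"ay":0,"az":1},
  {"claw":0,"tx":-0.018,"ty":-0.005,"tz":0.019,"ax":0,"ay":0,"az":1},
  {"claw":0,"tx":-0.018,"ty":-0.005,"tz":0.019,"ax":0,"ay":0,"az":1},
  {"claw":0,"tx":0,"ty":0,"tz":0.01,"ax":0,"ay":0,"az":0},
  {"claw":0,"tx":0,"ty":0,"tz":0.01,"ax":0,"ay":0,"az":0},
  {"claw":0,"tx":0,"ty":0,"tz":0,"ax":0,"ay":0,"az":0},
  {"claw":0,"tx":0,"ty":0,"tz":0,"ax":0,"ay":0,"az":0},
  {"claw":0,"tx":0,"ty":0,"tz":0,"ax":0,"ay":0,"az":0},
])

```text
clock: 4.03
tcp_pos: [0.4882, -0.3758, 0.2666]
orientation: [1.902, 2.499, 0.001]
contact_force: [-0.2, -0.4, -0.5]
grip_width: 0.0856
gripper_force: 0.0
```

Run:
```python
from h import *
o=r.get_obs();print(o['clock'],o['joints'],o['tcp_pos'],o['contact_force'])
go([(.487,-.378,.03,15.3,6)],0)
im=r.grab_frame('scene')
a=cv2.resize(im[215:345,140:290],(750,600)[:1]*0 or (690,598),interpolation=cv2.INTER_CUBIC);cv2.imwrite('pics/hover.png',a[:,:,::-1])
```

```text
4.0333 [ 0.16839972  0.59454171  0.53196067  1.84209411 -0.40317318  0.81252555
  1.17675574] [ 0.48822615 -0.37584765  0.26655726] [-0.15138199 -0.36182861 -0.53205281]
-- call 0
[-0.0003, -0.0003, 0.0136] [0.01, 0.0, 0.03]
[-0.0003, -0.0003, 0.0136] [0.01, 0.0, 0.02]
[-0.0003, -0.0003, 0.0136] [0.01, 0.01, 0.03]
[-0.0003, -0.0003, 0.0136] [0.01, 0.0, 0.02]
[-0.0003, -0.0003, 0.0136] [0.02, 0.01, 0.03]
[-0.0002, -0.0003, 0.0136] [0.01, 0.0, 0.02]
```

View pics/hover.png

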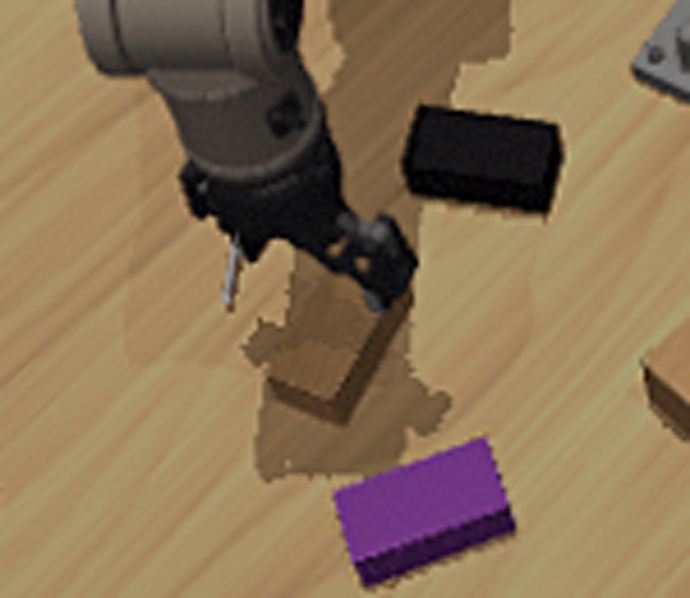

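The open gripper hovers straight over the brown block, near (335,345) in the crop, so I'll descend and grip it.

arm_command([
  {"claw":0,"tx":-0.001,"ty":-0.001,"tz":0.02,"ax":0,"ay":0,"az":0},
  {"claw":0,"tx":-0.001,"ty":-0.001,"tz":0.02,"ax":0,"ay":0,"az":0},
  {"claw":0,"tx":0,"ty":0,"tz":0.02,"ax":0,"ay":0,"az":0},
  {"claw":0,"tx":0,"ty":0,"tz":0.016,"ax":0,"ay":0,"az":0},
  {"claw":0,"tx":0,"ty":0,"tz":0.005,"ax":0,"ay":0,"az":0},
  {"claw":0,"tx":0,"ty":0,"tz":0,"ax":0,"ay":0,"az":0},
  {"claw":1,"tx":0,"ty":0,"tz":0,"ax":0,"ay":0,"az":0},
  {"claw":1,"tx":0,"ty":0,"tz":0,"ax":0,"ay":0,"az":0},
  {"claw":1,"tx":0,"ty":0,"tz":0,"ax":0,"ay":0,"az":0},
  {"claw":1,"tx":0,"ty":0,"tz":0,"ax":0,"ay":0,"az":0},
], squeeze=35)

```text
clock: 4.92
tcp_pos: [0.4866, -0.3795, 0.1862]
orientation: [1.903, 2.497, 0.0]
contact_force: [-0.4, 1.3, 6.1]
grip_width: 0.0494
gripper_force: 36.9
```

arm_command([
  {"claw":1,"tx":0,"ty":0,"tz":0,"ax":0,"ay":0,"az":0},
  {"claw":1,"tx":0,"ty":0,"tz":0,"ax":0,"ay":0,"az":0},
  {"claw":1,"tx":0,"ty":0,"tz":-0.005,"ax":0,"ay":0,"az":0},
  {"claw":1,"tx":0,"ty":0,"tz":-0.015,"ax":0,"ay":0,"az":0},
  {"claw":1,"tx":0,"ty":0,"tz":-0.025,"ax":0,"ay":0,"az":0},
  {"claw":1,"tx":0,"ty":0,"tz":-0.03,"ax":0,"ay":0,"az":0},
  {"claw":1,"tx":0,"ty":0,"tz":-0.03,"ax":0,"ay":0,"az":0},
  {"claw":1,"tx":0,"ty":0,"tz":-0.03,"ax":0,"ay":0,"az":0},
  {"claw":1,"tx":0,"ty":0,"tz":-0.02,"ax":0,"ay":0,"az":0},
  {"claw":1,"tx":0,"ty":0,"tz":-0.005,"ax":0,"ay":0,"az":0},
])

```text
clock: 5.75
tcp_pos: [0.4865, -0.38, 0.3487]
orientation: [1.902, 2.493, 0.001]
contact_force: [0.4, -1.8, -2.3]
grip_width: 0.0498
gripper_force: 36.7
```

Run:
```python
from h import *
go([(.53,.03,.23,12,13),(.5325,.132,.215,9.2,4),(.5325,.132,.10,9.2,8),],0)
s=cv2.imread('pics/scene0.png')
cv2.imwrite('pics/spress.png',cv2.resize(s[145:252,270:375],None,fx=5.6,fy=5.6,interpolation=cv2.INTER_CUBIC))
```

```text
-- call 0
[0.0295, 0.0116, -0.0029] [0.02, 0.02, 0.26]
[0.0296, 0.0114, -0.0029] [0.02, 0.02, 0.26]
[0.0296, 0.0113, -0.0028] [0.02, 0.02, 0.26]
[0.0297, 0.0112, -0.0028] [0.02, 0.02, 0.26]
[0.0297, 0.011, -0.0028] [0.02, 0.02, 0.26]
[0.0298, 0.0109, -0.0028] [0.02, 0.02, 0.26]
[0.0298, 0.0108, -0.0028] [0.02, 0.02, 0.25]
[0.0299, 0.0106, -0.0028] [0.02, 0.02, 0.26]
[0.0299, 0.0105, -0.0028] [0.02, 0.01, 0.25]
[0.03, 0.0104, -0.0029] [0.02, 0.02, 0.26]
-- call 1
[0.03, 0.0102, -0.0028] [0.02, 0.01, 0.25]
[0.0301, 0.0101, -0.0028] [0.01, 0.02, 0.26]
[0.0301, 0.01, -0.0029] [0.02, 0.01, 0.25]
[0.0248, 0.0059, 0.0038] [-0.0, 0.0, 0.7]
[0.0249, 0.0056, 0.0037] [-0.0, 0.0, 0.7]
[0.0249, 0.0053, 0.0038] [-0.0, 0.0, 0.7]
[0.025, 0.0051, 0.0037] [-0.0, 0.0, 0.7]
[0.0, -0.0, 0.0144] [-0.0, 0.0, 0.0]
[0.0, -0.0, 0.0144] [-0.0, 0.0, 0.0]
[0.0, -0.0, 0.0144] [-0.0, 0.0, 0.0]
-- call 2
[0.0, -0.0, 0.0144] [-0.0, 0.0, 0.0]
[0.0, -0.0, 0.0144] [-0.0, 0.0, 0.0]
[0.0, -0.0, 0.0143] [-0.0, 0.0, 0.0]
[0.0, -0.0, 0.0144] [-0.0, 0.0, 0.0]
[0.0, -0.0, 0.0143] [-0.0, 0.0, 0.0]
```

View pics/spress.png

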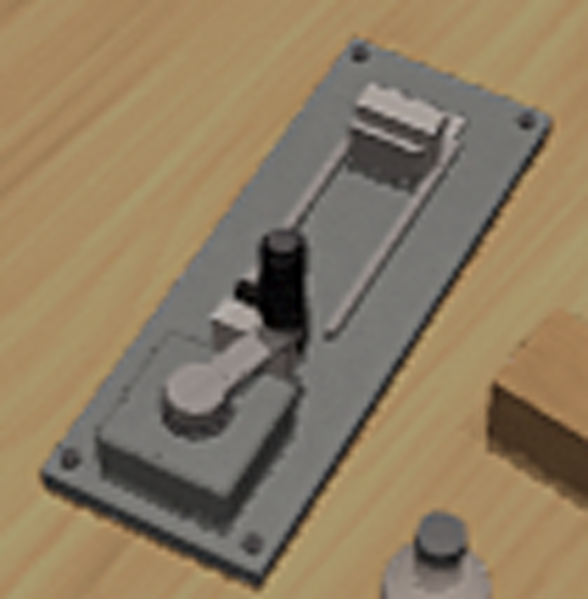

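The scene view of the press shows the base's top-face corners at (355,38), (552,124), (262,570), (43,472), the sleeve top at (284,243), and the right strip running from (333,333) to (460,122).

arm_command([
  {"claw":1,"tx":0.03,"ty":0.011,"tz":-0.003,"ax":0,"ay":0,"az":0.3},
  {"claw":1,"tx":0.03,"ty":0.011,"tz":-0.003,"ax":0,"ay":0,"az":0.3},
  {"claw":1,"tx":0.03,"ty":0.011,"tz":-0.003,"ax":0,"ay":0,"az":0.3},
  {"claw":1,"tx":0.03,"ty":0.011,"tz":-0.003,"ax":0,"ay":0,"az":0.3},
  {"claw":1,"tx":0.03,"ty":0.011,"tz":-0.003,"ax":0,"ay":0,"az":0.3},
  {"claw":1,"tx":0.03,"ty":0.011,"tz":-0.003,"ax":0,"ay":0,"az":0.3},
  {"claw":1,"tx":0.03,"ty":0.011,"tz":-0.003,"ax":0,"ay":0,"az":0.3},
  {"claw":1,"tx":0.03,"ty":0.01,"tz":-0.003,"ax":0,"ay":0,"az":0.3},
  {"claw":1,"tx":0.03,"ty":0.01,"tz":-0.003,"ax":0,"ay":0,"az":0.3},
  {"claw":1,"tx":0.03,"ty":0.01,"tz":-0.003,"ax":0,"ay":0,"az":0.3},
])

```text
clock: 6.58
tcp_pos: [0.5166, -0.0604, 0.3738]
orientation: [-1.969, -2.446, 0.002]
contact_force: [0.9, -0.6, -1.7]
grip_width: 0.0498
gripper_force: 36.7
```

Run:
```python
from h import *
np.set_printoptions(precision=4,suppress=True)
f=lambda p:((np.array(p)+.5)/5.6-.5+np.array((270,145)))
P=np.array([atz('scene',*f(p),.02)[:2] for p in [(355,38),(552,124),(262,570),(43,472)]]); print(P,P.mean(0))
e=[P[(i+1)%4]-P[i] for i in range(4)]; print([ (round(np.linalg.norm(x),4),round(np.degrees(np.arctan2(x[1],x[0])),1)) for x in e])
C=np.array([.5371,.1109]);a=np.radians(99.1);y=np.array([np.cos(a),np.sin(a)]);x=np.array([y[1],-y[0]])
print('centre in press',(P.mean(0)-C)@x,(P.mean(0)-C)@y)
for n,q,z in(('sleevetop',(284,243),.15),('strip',(333,333),.028),('strip2',(460,122),.028)):
    p=atz('scene',*f(q),z)[:2]; print(n,p,(p-C)@x,(p-C)@y)
print('sleeve tri',tri(('scene',*f((284,243))),('top',*((np.array([510,146])+.5)/5-.5+np.array([205,165])))))
go([(.532,.132,.215,9.2,7),(.532,.132,.10,9.2,8)],0)
```

```text
[[ 0.4318  0.2922]
 [ 0.58    0.3105]
 [ 0.6393 -0.0731]
 [ 0.496  -0.1001]] [0.5368 0.1074]
[(np.float64(0.1493), np.float64(7.0)), (np.float64(0.3881), np.float64(-81.2)), (np.float64(0.1458), np.float64(-169.4)), (np.float64(0.3975), np.float64(99.3))]
centre in press -0.0008890424035911845 -0.003436135725355835
sleevetop [0.5653 0.0422] 0.016998437682723622 -0.07234551907745336
strip [0.5729 0.0815] 0.0306595652571902 -0.034647705007891605
strip2 [0.535  0.2685] 0.022858208850745042 0.1559959137008004
sleeve tri (array([0.5674, 0.0407, 0.1532]), np.float64(0.0015965381698765512))
-- call 0
[0.0264, 0.008, 0.0005] [-0.01, -0.0, 0.45]
[0.0264, 0.0078, 0.0006] [-0.01, -0.0, 0.45]
[0.0265, 0.0076, 0.0005] [-0.02, -0.0, 0.45]
[0.0266, 0.0074, 0.0006] [-0.01, -0.01, 0.45]
[0.0266, 0.0072, 0.0005] [-0.02, -0.0, 0.45]
[0.0267, 0.007, 0.0006] [-0.01, -0.01, 0.45]
[0.0267, 0.0069, 0.0005] [-0.02, -0.0, 0.45]
[-0.0, -0.0, 0.0144] [0.0, -0.0, 0.0]
[-0.0, -0.0, 0.0144] [0.0, -0.0, 0.0]
[-0.0, -0.0, 0.0144] [0.0, -0.0, 0.0]
-- call 1
[-0.0, -0.0, 0.0144] [0.0, -0.0, 0.0]
[-0.0, -0.0, 0.0144] [0.0, -0.0, 0.0]
[-0.0, -0.0, 0.0143] [0.0, -0.0, 0.0]
[-0.0, -0.0, 0.0144] [0.0, -0.0, 0.0]
[-0.0, -0.0, 0.0143] [0.0, -0.0, 0.0]
```

arm_command([
  {"claw":1,"tx":0.026,"ty":0.008,"tz":0,"ax":0,"ay":0,"az":0.4},
  {"claw":1,"tx":0.026,"ty":0.008,"tz":0,"ax":0,"ay":0,"az":0.4},
  {"claw":1,"tx":0.026,"ty":0.008,"tz":0,"ax":0,"ay":0,"az":0.4},
  {"claw":1,"tx":0.026,"ty":0.007,"tz":0,"ax":0,"ay":0,"az":0.4},
  {"claw":1,"tx":0.026,"ty":0.007,"tz":0,"ax":0,"ay":0,"az":0.4},
  {"claw":1,"tx":0.026,"ty":0.007,"tz":0,"ax":0,"ay":0,"az":0.4},
  {"claw":1,"tx":0.026,"ty":0.007,"tz":0,"ax":0,"ay":0,"az":0.4},
  {"claw":1,"tx":0,"ty":0,"tz":0.014,"ax":0,"ay":0,"az":0},
  {"claw":1,"tx":0,"ty":0,"tz":0.014,"ax":0,"ay":0,"az":0},
  {"claw":1,"tx":0,"ty":0,"tz":0.014,"ax":0,"ay":0,"az":0},
])

```text
clock: 7.42
tcp_pos: [0.5324, 0.1273, 0.3311]
orientation: [-2.026, -2.4, 0.002]
contact_force: [-0.2, -1.6, -1.6]
grip_width: 0.0501
gripper_force: 36.7
```

arm_command([
  {"claw":1,"tx":0,"ty":0,"tz":0.02,"ax":0,"ay":0,"az":0},
  {"claw":1,"tx":0,"ty":0,"tz":0.02,"ax":0,"ay":0,"az":0},
  {"claw":1,"tx":0,"ty":0,"tz":0.02,"ax":0,"ay":0,"az":0},
  {"claw":1,"tx":0,"ty":0,"tz":0.015,"ax":0,"ay":0,"az":0},
  {"claw":1,"tx":0,"ty":0,"tz":0.005,"ax":0,"ay":0,"az":0},
  {"claw":1,"tx":0,"ty":0,"tz":0,"ax":0,"ay":0,"az":0},
  {"claw":1,"tx":0,"ty":0,"tz":0,"ax":0,"ay":0,"az":0},
  {"claw":1,"tx":0,"ty":0,"tz":0,"ax":0,"ay":0,"az":0},
  {"claw":1,"tx":0,"ty":0,"tz":0,"ax":0,"ay":0,"az":0},
  {"claw":1,"tx":0,"ty":0,"tz":0,"ax":0,"ay":0,"az":0},
])

```text
clock: 8.25
tcp_pos: [0.5334, 0.1267, 0.2535]
orientation: [2.028, 2.398, 0.002]
contact_force: [-0.6, -0.5, -2.1]
grip_width: 0.0498
gripper_force: 36.6
```

Run:
```python
from h import *
o=r.get_obs();print(o['clock'],o['tcp_pos'],o['contact_force'])
go([(.532,.131,.0545,9.2,5)],0)
s=r.grab_frame('scene');t=r.grab_frame('top')
g=lambda im,x,y,w_,h,k:cv2.resize(im[y:y+h,x:x+w_],(w_*k,h*k),interpolation=cv2.INTER_CUBIC)
cv2.imwrite('pics/h2.png',np.hstack([g(s,285,130,70,100,5),g(t,205,165,80,100,5)])[:,:,::-1])
```

```text
8.25 [0.53335567 0.12666544 0.25354106] [-0.59062077 -0.45574183 -2.12708464]
-- call 0
[0.0009, -0.0001, 0.0088] [0.02, -0.01, 0.07]
[0.0009, -0.0001, 0.0088] [0.02, -0.0, 0.07]
[0.0009, -0.0002, 0.0088] [0.02, -0.01, 0.07]
[0.0009, -0.0001, 0.0088] [0.01, -0.0, 0.08]
[0.0009, -0.0002, 0.0088] [0.02, -0.01, 0.07]
```

View pics/h2.png

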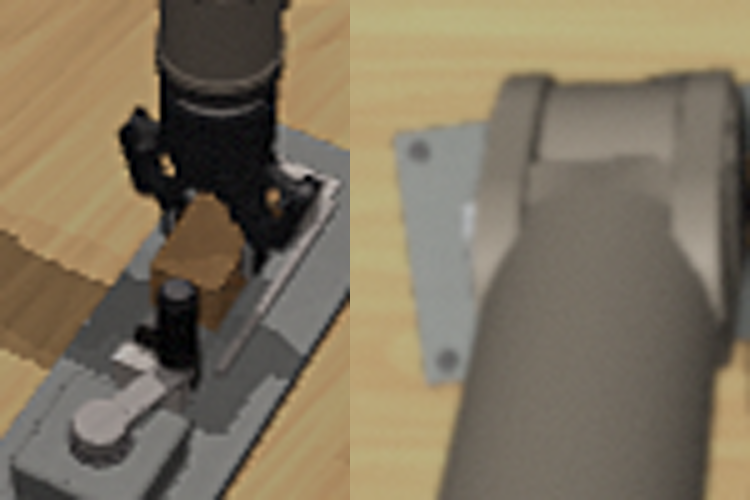

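The block hangs over the bed behind the sleeve, lined up with the strips. The strip runs along (225,365)–(330,200) in the left half. I'll lower it.

arm_command([
  {"claw":1,"tx":0.002,"ty":-0.001,"tz":0.01,"ax":0,"ay":0,"az":0.4},
  {"claw":1,"tx":0.002,"ty":0,"tz":0.012,"ax":0,"ay":0,"az":0},
  {"claw":1,"tx":0,"ty":0,"tz":0.01,"ax":0,"ay":0,"az":0},
  {"claw":1,"tx":0,"ty":0,"tz":0.005,"ax":0,"ay":0,"az":0},
  {"claw":1,"tx":0,"ty":0,"tz":0.003,"ax":0,"ay":0,"az":0},
  {"claw":1,"tx":0,"ty":0,"tz":0.002,"ax":0,"ay":0,"az":0},
  {"claw":1,"tx":0,"ty":0,"tz":0.001,"ax":0,"ay":0,"az":0},
  {"claw":1,"tx":0,"ty":0,"tz":0.001,"ax":0,"ay":0,"az":0},
  {"claw":1,"tx":0,"ty":0,"tz":0,"ax":0,"ay":0,"az":0},
  {"claw":1,"tx":0,"ty":0,"tz":0,"ax":0,"ay":0,"az":0},
])

```text
clock: 9.18
tcp_pos: [0.5316, 0.1303, 0.209]
orientation: [2.037, 2.391, 0.001]
contact_force: [0.4, -0.4, -2.3]
grip_width: 0.0497
gripper_force: 36.7
```

arm_command([
  {"claw":1,"tx":0,"ty":0,"tz":0.001,"ax":0,"ay":0,"az":0},
  {"claw":1,"tx":0,"ty":0,"tz":0.001,"ax":0,"ay":0,"az":0},
  {"claw":1,"tx":0,"ty":0,"tz":0.001,"ax":0,"ay":0,"az":0},
  {"claw":1,"tx":0,"ty":0,"tz":0,"ax":0,"ay":0,"az":0},
  {"claw":1,"tx":0,"ty":0,"tz":0,"ax":0,"ay":0,"az":0},
  {"claw":1,"tx":0,"ty":0,"tz":0,"ax":0,"ay":0,"az":0},
  {"claw":1,"tx":0,"ty":0,"tz":0,"ax":0,"ay":0,"az":0},
  {"claw":1,"tx":0,"ty":0,"tz":0,"ax":0,"ay":0,"az":0},
  {"claw":1,"tx":0,"ty":0,"tz":0,"ax":0,"ay":0,"az":0},
  {"claw":1,"tx":0,"ty":0,"tz":0,"ax":0,"ay":0,"az":0},
])

```text
clock: 10.02
tcp_pos: [0.5315, 0.1304, 0.2062]
orientation: [-2.037, -2.392, -0.001]
contact_force: [-1.8, -0.2, 6.0]
grip_width: 0.0495
gripper_force: 37.4
```

arm_command([
  {"claw":0,"tx":0,"ty":0,"tz":0,"ax":0,"ay":0,"az":0},
  {"claw":0,"tx":0,"ty":0,"tz":0,"ax":0,"ay":0,"az":0},
  {"claw":0,"tx":0,"ty":0,"tz":0,"ax":0,"ay":0,"az":0},
  {"claw":0,"tx":0,"ty":0,"tz":0,"ax":0,"ay":0,"az":0},
  {"claw":0,"tx":0,"ty":0,"tz":0,"ax":0,"ay":0,"az":0},
  {"claw":0,"tx":0,"ty":0,"tz":0,"ax":0,"ay":0,"az":0},
  {"claw":0,"tx":0,"ty":0,"tz":-0.005,"ax":0,"ay":0,"az":0},
  {"claw":0,"tx":0,"ty":0,"tz":-0.015,"ax":0,"ay":0,"az":0},
  {"claw":0,"tx":0,"ty":0,"tz":-0.03,"ax":0,"ay":0,"az":0},
  {"claw":0,"tx":0,"ty":0,"tz":-0.03,"ax":0,"ay":0,"az":0},
])

```text
clock: 10.85
tcp_pos: [0.5309, 0.1301, 0.2861]
orientation: [-2.037, -2.391, 0.004]
contact_force: [0.9, 0.1, 1.4]
grip_width: 0.085
gripper_force: 0.0
```

arm_command([
  {"claw":0,"tx":0,"ty":0,"tz":-0.03,"ax":0,"ay":0,"az":0},
  {"claw":0,"tx":0,"ty":0,"tz":-0.03,"ax":0,"ay":0,"az":0},
  {"claw":0,"tx":0,"ty":0,"tz":-0.03,"ax":0,"ay":0,"az":0},
  {"claw":0,"tx":-0.02,"ty":0,"tz":-0.01,"ax":0,"ay":0,"az":0},
  {"claw":0,"tx":-0.03,"ty":0,"tz":0,"ax":0,"ay":0,"az":0},
  {"claw":0,"tx":-0.03,"ty":0,"tz":0,"ax":0,"ay":0,"az":0},
  {"claw":0,"tx":-0.03,"ty":0,"tz":0,"ax":0,"ay":0,"az":0},
  {"claw":0,"tx":-0.03,"ty":0,"tz":0,"ax":0,"ay":0,"az":0},
  {"claw":0,"tx":-0.03,"ty":0,"tz":0,"ax":0,"ay":0,"az":0},
  {"claw":0,"tx":-0.02,"ty":0,"tz":0,"ax":0,"ay":0,"az":0},
])

```text
clock: 11.68
tcp_pos: [0.5614, -0.0606, 0.3863]
orientation: [2.04, 2.388, -0.0]
contact_force: [-0.2, -0.3, -0.5]
grip_width: 0.0854
gripper_force: 0.0
```

Run:
```python
from h import *
o=r.get_obs();print(o['clock'],o['tcp_pos'],o['contact_force'],o['joints'])
s=r.grab_frame('scene');t=r.grab_frame('top')
g=lambda im,x,y,w_,h,k:cv2.resize(im[y:y+h,x:x+w_],(w_*k,h*k),interpolation=cv2.INTER_CUBIC)
cv2.imwrite('pics/h3.png',np.hstack([g(s,280,140,75,100,5),g(t,205,165,80,100,5)])[:,:,::-1])
for c in('scene','top'):
  for tt in('block','sleeve'):
    for d in r.tip_of(tt,c)[:4]: print(c,tt,round(d['confidence'],2),w(c,d['location']).round(4))
```

```text
11.6833 [ 0.56140869 -0.06062789  0.38631169] [-0.17873374 -0.33931752 -0.51972774] [-0.48283009  0.35527431  0.60827626  1.87491011 -0.24000611  0.98382349
  0.38706701]
scene block 0.82 [0.5296 0.134  0.0172]
scene block 0.81 [ 0.6144 -0.4314  0.0019]
scene block 0.79 [ 0.4697 -0.2252 -0.0013]
scene sleeve 0.68 [0.5661 0.0416 0.1203]
top block 0.85 [ 0.4714 -0.2253 -0.0005]
top block 0.85 [ 0.6145 -0.4336  0.0011]
top block 0.84 [0.5314 0.1339 0.0184]
top block 0.67 [ 0.7496 -0.0559 -0.0012]
top sleeve 0.49 [0.5284 0.1519 0.0195]
top sleeve 0.43 [0.5668 0.0425 0.1106]
```

View pics/h3.png

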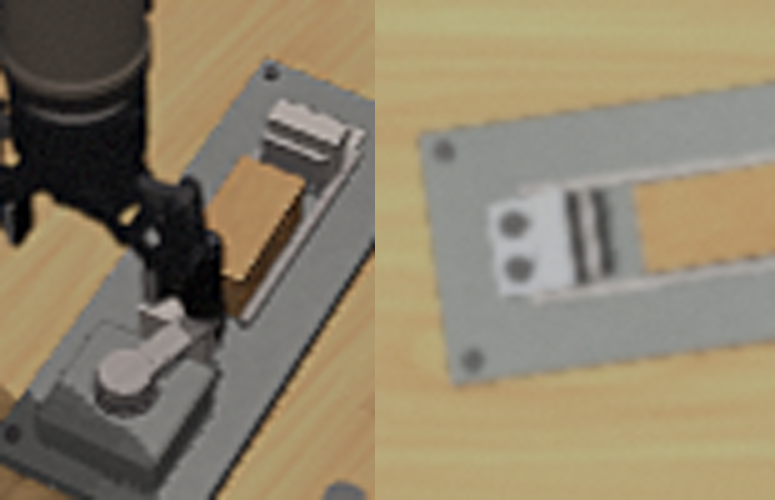

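The block lies flat between the strips, about 12 mm short of the stop plate at (605,230) in the right half, and the networks put it at z≈0.018. Next I'll go to the sleeve at (0.567, 0.041).

Run:
```python
from h import *
go([(.567,.0412,.195,9.2,6),(.567,.0412,.132,9.2,8)],0)
```

```text
-- call 0
[0.0158, 0.0035, 0.006] [-0.0, -0.01, 0.01]
[0.0158, 0.0035, 0.0059] [-0.0, -0.01, 0.01]
[0.0158, 0.0035, 0.0059] [-0.0, -0.01, 0.01]
[0.0158, 0.0035, 0.006] [-0.0, -0.01, 0.01]
[0.0159, 0.0034, 0.0059] [-0.01, -0.0, 0.01]
[0.0158, 0.0035, 0.006] [-0.0, -0.01, 0.01]
[0.0, -0.0, 0.0079] [-0.0, 0.0, 0.0]
[0.0, -0.0, 0.0079] [-0.0, 0.0, 0.0]
[0.0, -0.0, 0.0079] [-0.0, 0.0, 0.0]
[0.0, -0.0, 0.0079] [-0.0, 0.0, 0.0]
-- call 1
[0.0, -0.0, 0.0078] [-0.0, 0.0, 0.0]
[0.0, -0.0, 0.0079] [-0.0, 0.0, 0.0]
[0.0, -0.0, 0.0078] [-0.0, 0.0, 0.0]
[0.0, -0.0, 0.0079] [-0.0, 0.0, 0.0]
```

arm_command([
  {"claw":0,"tx":0.016,"ty":0.003,"tz":0.006,"ax":0,"ay":0,"az":0},
  {"claw":0,"tx":0.016,"ty":0.003,"tz":0.006,"ax":0,"ay":0,"az":0},
  {"claw":0,"tx":0.016,"ty":0.003,"tz":0.006,"ax":0,"ay":0,"az":0},
  {"claw":0,"tx":0.016,"ty":0.004,"tz":0.006,"ax":0,"ay":0,"az":0},
  {"claw":0,"tx":0.016,"ty":0.004,"tz":0.006,"ax":0,"ay":0,"az":0},
  {"claw":0,"tx":0.015,"ty":0.004,"tz":0.006,"ax":0,"ay":0,"az":0},
  {"claw":0,"tx":0,"ty":0,"tz":0.01,"ax":0,"ay":0,"az":0},
  {"claw":0,"tx":0,"ty":0,"tz":0.01,"ax":0,"ay":0,"az":0},
  {"claw":0,"tx":0,"ty":0,"tz":0,"ax":0,"ay":0,"az":0},
  {"claw":0,"tx":0,"ty":0,"tz":0,"ax":0,"ay":0,"az":0},
])

```text
clock: 12.82
tcp_pos: [0.5669, 0.0388, 0.3289]
orientation: [-2.038, -2.39, 0.003]
contact_force: [0.0, -0.4, -0.4]
grip_width: 0.0856
gripper_force: 0.0
```

Run:
```python
from h import *
go([(.567,.0412,.132,9.2,6)],0)
```

```text
-- call 0
[0.0004, 0.0001, 0.007] [-0.02, 0.01, -0.02]
[0.0004, 0.0001, 0.007] [-0.02, 0.01, -0.02]
[0.0004, 0.0001, 0.007] [-0.02, 0.01, -0.02]
[0.0004, 0.0001, 0.007] [-0.01, 0.01, -0.02]
[0.0004, 0.0, 0.007] [-0.02, 0.0, -0.02]
[0.0003, 0.0001, 0.0069] [-0.01, 0.01, -0.03]
```

arm_command([
  {"claw":0,"tx":0.001,"ty":0,"tz":0.01,"ax":0,"ay":0,"az":0},
  {"claw":0,"tx":0.001,"ty":0,"tz":0.012,"ax":0,"ay":0,"az":0},
  {"claw":0,"tx":0,"ty":0,"tz":0.012,"ax":0,"ay":0,"az":0},
  {"claw":0,"tx":0,"ty":0,"tz":0.008,"ax":0,"ay":0,"az":0},
  {"claw":0.3,"tx":0,"ty":0,"tz":0,"ax":0,"ay":0,"az":0},
  {"claw":0.5,"tx":0,"ty":0,"tz":0,"ax":0,"ay":0,"az":0},
  {"claw":0.55,"tx":0,"ty":0,"tz":0,"ax":0,"ay":0,"az":0},
  {"claw":0.6,"tx":0,"ty":0,"tz":0,"ax":0,"ay":0,"az":0},
  {"claw":0.6,"tx":0,"ty":0,"tz":0,"ax":0,"ay":0,"az":0},
  {"claw":0.6,"tx":0,"ty":0,"tz":0,"ax":0,"ay":0,"az":0},
], squeeze=30)

```text
clock: 13.65
tcp_pos: [0.5671, 0.0419, 0.2881]
orientation: [2.037, 2.391, 0.001]
contact_force: [0.6, -0.0, -0.1]
grip_width: 0.0345
gripper_force: 0.0
```

arm_command([
  {"claw":0.62,"tx":0,"ty":0,"tz":0,"ax":0,"ay":0,"az":0},
  {"claw":0.64,"tx":0,"ty":0,"tz":0,"ax":0,"ay":0,"az":0},
  {"claw":0.66,"tx":0,"ty":0,"tz":0,"ax":0,"ay":0,"az":0},
  {"claw":0.68,"tx":0,"ty":0,"tz":0,"ax":0,"ay":0,"az":0},
  {"claw":0.7,"tx":0,"ty":0,"tz":0,"ax":0,"ay":0,"az":0},
  {"claw":0.72,"tx":0,"ty":0,"tz":0,"ax":0,"ay":0,"az":0},
  {"claw":0.8,"tx":0,"ty":0,"tz":0,"ax":0,"ay":0,"az":0},
  {"claw":1,"tx":0,"ty":0,"tz":0,"ax":0,"ay":0,"az":0},
  {"claw":1,"tx":0,"ty":0,"tz":0,"ax":0,"ay":0,"az":0},
  {"claw":1,"tx":0,"ty":0,"tz":0,"ax":0,"ay":0,"az":0},
], squeeze=35)

```text
clock: 14.48
tcp_pos: [0.5669, 0.0419, 0.2879]
orientation: [-2.037, -2.391, 0.0]
contact_force: [-2.8, 0.3, 5.0]
grip_width: 0.0273
gripper_force: 34.2
```

Run:
```python
from h import *
o=r.get_obs();print(o['clock'],o['tcp_pos'],o['contact_force'],o['gripper_force'],o['grip_width'],np.degrees(np.arctan2(*rot(o['orientation']).as_matrix()[[1,0],1])))
```

```text
14.4833 [0.56688601 0.04186622 0.28787993] [-2.76821255  0.2878251   4.99153576] 34.17421102523804 0.02727852031019719 9.160883549534336
```

```bash
cat > wind.py <<'E'
import sys; from h import *
from bench import r
A=np.array([.558,-.0285]); a=np.radians(99.2); X=np.array([np.cos(a),np.sin(a)]); Y=np.array([X[1],-X[0]])
def state():
    o=r.get_obs(); d=np.array(o['tcp_pos'])[:2]-A; th=np.arctan2(d@Y,d@X)%(2*np.pi); F=np.array(o['contact_force'])[:2]
    er=(np.cos(th)*X+np.sin(th)*Y); et=(-np.sin(th)*X+np.cos(th)*Y)
    print('t %.2f th %.3f rad %.4f Ft %.2f Fr %.2f Fz %.1f grip %.1f z %.4f'%(o['clock'],th,np.linalg.norm(d),F@et,F@er,o['contact_force'][2],o['gripper_force'],o['tcp_pos'][2]))
def rows(t0,step,n=10,rad=.07):
    p=lambda t:rad*np.array([np.cos(t),np.sin(t)])
    for i in range(n): print((p(t0+step*(i+1))-p(t0+step*i)).round(4).tolist())
    print('end',t0+step*n)
if __name__=='__main__':
    state()
    if len(sys.argv)>2: rows(float(sys.argv[1]),float(sys.argv[2]))
E
python3 wind.py .286 .06
```

```text
t 14.48 th 0.286 rad 0.0709 Ft -2.78 Fr -0.06 Fz 5.0 grip 34.2 z 0.2879
[-0.0013, 0.004]
[-0.0015, 0.0039]
[-0.0018, 0.0038]
[-0.002, 0.0037]
[-0.0022, 0.0036]
[-0.0024, 0.0034]
[-0.0026, 0.0033]
[-0.0028, 0.0031]
[-0.003, 0.0029]
[-0.0032, 0.0028]
end 0.8859999999999999
```

arm_command([
  {"claw":1,"tx":-0.0013,"ty":0.004,"tz":0,"ax":0,"ay":0,"az":0},
  {"claw":1,"tx":-0.0015,"ty":0.0039,"tz":0,"ax":0,"ay":0,"az":0},
  {"claw":1,"tx":-0.0018,"ty":0.0038,"tz":0,"ax":0,"ay":0,"az":0},
  {"claw":1,"tx":-0.002,"ty":0.0037,"tz":0,"ax":0,"ay":0,"az":0},
  {"claw":1,"tx":-0.0022,"ty":0.0036,"tz":0,"ax":0,"ay":0,"az":0},
  {"claw":1,"tx":-0.0024,"ty":0.0034,"tz":0,"ax":0,"ay":0,"az":0},
  {"claw":1,"tx":-0.0026,"ty":0.0033,"tz":0,"ax":0,"ay":0,"az":0},
  {"claw":1,"tx":-0.0028,"ty":0.0031,"tz":0,"ax":0,"ay":0,"az":0},
  {"claw":1,"tx":-0.003,"ty":0.0029,"tz":0,"ax":0,"ay":0,"az":0},
  {"claw":1,"tx":-0.0032,"ty":0.0028,"tz":0,"ax":0,"ay":0,"az":0},
])

```text
clock: 15.32
tcp_pos: [0.604, 0.0252, 0.2878]
orientation: [-2.035, -2.39, 0.002]
contact_force: [-7.4, 1.5, 8.7]
grip_width: 0.0273
gripper_force: 34.5
```

```bash
python3 wind.py .886 .06; python3 -c "
import wind; wind.rows(1.486,.06)"
```

```text
t 15.32 th 0.869 rad 0.0707 Ft -6.60 Fr -3.73 Fz 8.7 grip 34.5 z 0.2878
[-0.0033, 0.0026]
[-0.0035, 0.0024]
[-0.0036, 0.0021]
[-0.0037, 0.0019]
[-0.0038, 0.0017]
[-0.0039, 0.0015]
[-0.004, 0.0012]
[-0.0041, 0.001]
[-0.0041, 0.0007]
[-0.0042, 0.0005]
end 1.486
[-0.0042, 0.0002]
[-0.0042, -0.0]
[-0.0042, -0.0003]
[-0.0042, -0.0005]
[-0.0041, -0.0008]
[-0.0041, -0.001]
[-0.004, -0.0013]
[-0.0039, -0.0015]
[-0.0038, -0.0017]
[-0.0037, -0.002]
end 2.086
```

arm_command([
  {"claw":1,"tx":-0.0033,"ty":0.0026,"tz":0,"ax":0,"ay":0,"az":0},
  {"claw":1,"tx":-0.0035,"ty":0.0024,"tz":0,"ax":0,"ay":0,"az":0},
  {"claw":1,"tx":-0.0036,"ty":0.0021,"tz":0,"ax":0,"ay":0,"az":0},
  {"claw":1,"tx":-0.0037,"ty":0.0019,"tz":0,"ax":0,"ay":0,"az":0},
  {"claw":1,"tx":-0.0038,"ty":0.0017,"tz":0,"ax":0,"ay":0,"az":0},
  {"claw":1,"tx":-0.0039,"ty":0.0015,"tz":0,"ax":0,"ay":0,"az":0},
  {"claw":1,"tx":-0.004,"ty":0.0012,"tz":0,"ax":0,"ay":0,"az":0},
  {"claw":1,"tx":-0.0041,"ty":0.001,"tz":0,"ax":0,"ay":0,"az":0},
  {"claw":1,"tx":-0.0041,"ty":0.0007,"tz":0,"ax":0,"ay":0,"az":0},
  {"claw":1,"tx":-0.0042,"ty":0.0005,"tz":0,"ax":0,"ay":0,"az":0},
])

```text
clock: 16.15
tcp_pos: [0.6255, -0.0091, 0.2878]
orientation: [-2.033, -2.39, -0.0]
contact_force: [-6.7, 4.4, 9.6]
grip_width: 0.0268
gripper_force: 34.5
```

```bash
python3 wind.py
```

```text
t 16.15 th 1.451 rad 0.0702 Ft -6.08 Fr -5.19 Fz 9.6 grip 34.5 z 0.2878
```

arm_command([
  {"claw":1,"tx":-0.0042,"ty":0.0002,"tz":0,"ax":0,"ay":0,"az":0},
  {"claw":1,"tx":-0.0042,"ty":0,"tz":0,"ax":0,"ay":0,"az":0},
  {"claw":1,"tx":-0.0042,"ty":-0.0003,"tz":0,"ax":0,"ay":0,"az":0},
  {"claw":1,"tx":-0.0042,"ty":-0.0005,"tz":0,"ax":0,"ay":0,"az":0},
  {"claw":1,"tx":-0.0041,"ty":-0.0008,"tz":0,"ax":0,"ay":0,"az":0},
  {"claw":1,"tx":-0.0041,"ty":-0.001,"tz":0,"ax":0,"ay":0,"az":0},
  {"claw":1,"tx":-0.004,"ty":-0.0013,"tz":0,"ax":0,"ay":0,"az":0},
  {"claw":1,"tx":-0.0039,"ty":-0.0015,"tz":0,"ax":0,"ay":0,"az":0},
  {"claw":1,"tx":-0.0038,"ty":-0.0017,"tz":0,"ax":0,"ay":0,"az":0},
  {"claw":1,"tx":-0.0037,"ty":-0.002,"tz":0,"ax":0,"ay":0,"az":0},
])

```text
clock: 16.98
tcp_pos: [0.6242, -0.0492, 0.2879]
orientation: [-2.033, -2.393, -0.005]
contact_force: [-1.2, 7.7, 5.1]
grip_width: 0.0272
gripper_force: 34.2
```

```bash
python3 wind.py 2.086 .06;python3 -c "
import wind; wind.rows(2.686,.06)"
```

```text
t 16.98 th 2.034 rad 0.0694 Ft -6.98 Fr -3.42 Fz 5.1 grip 34.2 z 0.2879
[-0.0036, -0.0022]
[-0.0035, -0.0024]
[-0.0033, -0.0026]
[-0.0031, -0.0028]
[-0.003, -0.003]
[-0.0028, -0.0031]
[-0.0026, -0.0033]
[-0.0024, -0.0035]
[-0.0022, -0.0036]
[-0.002, -0.0037]
end 2.686
[-0.0017, -0.0038]
[-0.0015, -0.0039]
[-0.0013, -0.004]
[-0.001, -0.0041]
[-0.0008, -0.0041]
[-0.0005, -0.0042]
[-0.0003, -0.0042]
[-0.0, -0.0042]
[0.0002, -0.0042]
[0.0005, -0.0042]
end 3.286
```

arm_command([
  {"claw":1,"tx":-0.0036,"ty":-0.0022,"tz":0,"ax":0,"ay":0,"az":0},
  {"claw":1,"tx":-0.0035,"ty":-0.0024,"tz":0,"ax":0,"ay":0,"az":0},
  {"claw":1,"tx":-0.0033,"ty":-0.0026,"tz":0,"ax":0,"ay":0,"az":0},
  {"claw":1,"tx":-0.0031,"ty":-0.0028,"tz":0,"ax":0,"ay":0,"az":0},
  {"claw":1,"tx":-0.003,"ty":-0.003,"tz":0,"ax":0,"ay":0,"az":0},
  {"claw":1,"tx":-0.0028,"ty":-0.0031,"tz":0,"ax":0,"ay":0,"az":0},
  {"claw":1,"tx":-0.0026,"ty":-0.0033,"tz":0,"ax":0,"ay":0,"az":0},
  {"claw":1,"tx":-0.0024,"ty":-0.0035,"tz":0,"ax":0,"ay":0,"az":0},
  {"claw":1,"tx":-0.0022,"ty":-0.0036,"tz":0,"ax":0,"ay":0,"az":0},
  {"claw":1,"tx":-0.002,"ty":-0.0037,"tz":0,"ax":0,"ay":0,"az":0},
])

```text
clock: 17.82
tcp_pos: [0.6001, -0.0828, 0.288]
orientation: [2.033, 2.392, 0.006]
contact_force: [3.8, 4.6, -1.4]
grip_width: 0.027
gripper_force: 34.4
```

```bash
python3 wind.py
```

```text
t 17.82 th 2.643 rad 0.0687 Ft -5.82 Fr -1.26 Fz -1.4 grip 34.4 z 0.2880
```

arm_command([
  {"claw":1,"tx":-0.0017,"ty":-0.0038,"tz":0,"ax":0,"ay":0,"az":0},
  {"claw":1,"tx":-0.0015,"ty":-0.0039,"tz":0,"ax":0,"ay":0,"az":0},
  {"claw":1,"tx":-0.0013,"ty":-0.004,"tz":0,"ax":0,"ay":0,"az":0},
  {"claw":1,"tx":-0.001,"ty":-0.0041,"tz":0,"ax":0,"ay":0,"az":0},
  {"claw":1,"tx":-0.0008,"ty":-0.0041,"tz":0,"ax":0,"ay":0,"az":0},
  {"claw":1,"tx":-0.0005,"ty":-0.0042,"tz":0,"ax":0,"ay":0,"az":0},
  {"claw":1,"tx":-0.0003,"ty":-0.0042,"tz":0,"ax":0,"ay":0,"az":0},
  {"claw":1,"tx":0,"ty":-0.0042,"tz":0,"ax":0,"ay":0,"az":0},
  {"claw":1,"tx":0.0002,"ty":-0.0042,"tz":0,"ax":0,"ay":0,"az":0},
  {"claw":1,"tx":0.0005,"ty":-0.0042,"tz":0,"ax":0,"ay":0,"az":0},
])

```text
clock: 18.65
tcp_pos: [0.5608, -0.0972, 0.2881]
orientation: [2.033, 2.389, 0.004]
contact_force: [6.7, -0.8, -4.3]
grip_width: 0.0269
gripper_force: 34.6
```

```bash
python3 wind.py 3.286 .06
python3 - <<'E'
from h import *
t=r.grab_frame('top');s=r.grab_frame('scene')
g=lambda im,x,y,w_,h,k:cv2.resize(im[y:y+h,x:x+w_],(w_*k,h*k),interpolation=cv2.INTER_CUBIC)
cv2.imwrite('pics/w1.png',np.hstack([g(s,280,140,75,100,5),g(t,205,165,80,100,5)])[:,:,::-1])
E
```

```text
t 18.65 th 3.261 rad 0.0687 Ft -6.66 Fr 1.03 Fz -4.3 grip 34.6 z 0.2881
[0.0007, -0.0041]
[0.001, -0.0041]
[0.0012, -0.004]
[0.0015, -0.0039]
[0.0017, -0.0038]
[0.0019, -0.0037]
[0.0021, -0.0036]
[0.0024, -0.0035]
[0.0026, -0.0033]
[0.0028, -0.0032]
end 3.886
```

View pics/w1.png

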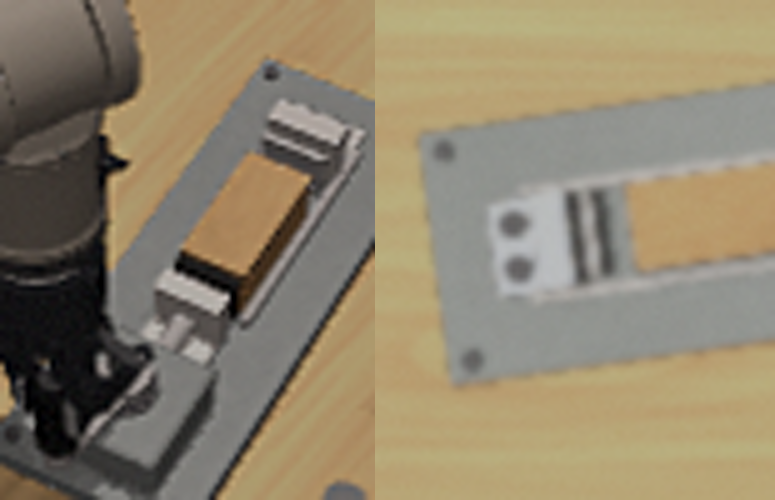

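The pad has reached the block and begun pushing it. The gap from the block (629,230) to the plate (612,230) is about 9 mm, so contact should come roughly 1.2 rad from here.

arm_command([
  {"claw":1,"tx":0.0007,"ty":-0.0041,"tz":0,"ax":0,"ay":0,"az":0},
  {"claw":1,"tx":0.001,"ty":-0.0041,"tz":0,"ax":0,"ay":0,"az":0},
  {"claw":1,"tx":0.0012,"ty":-0.004,"tz":0,"ax":0,"ay":0,"az":0},
  {"claw":1,"tx":0.0015,"ty":-0.0039,"tz":0,"ax":0,"ay":0,"az":0},
  {"claw":1,"tx":0.0017,"ty":-0.0038,"tz":0,"ax":0,"ay":0,"az":0},
  {"claw":1,"tx":0.0019,"ty":-0.0037,"tz":0,"ax":0,"ay":0,"az":0},
  {"claw":1,"tx":0.0021,"ty":-0.0036,"tz":0,"ax":0,"ay":0,"az":0},
  {"claw":1,"tx":0.0024,"ty":-0.0035,"tz":0,"ax":0,"ay":0,"az":0},
  {"claw":1,"tx":0.0026,"ty":-0.0033,"tz":0,"ax":0,"ay":0,"az":0},
  {"claw":1,"tx":0.0028,"ty":-0.0032,"tz":0,"ax":0,"ay":0,"az":0},
])

```text
clock: 19.58
tcp_pos: [0.5205, -0.0869, 0.288]
orientation: [2.035, 2.387, 0.001]
contact_force: [4.5, -4.8, -2.9]
grip_width: 0.0267
gripper_force: 34.8
```

```bash
python3 wind.py 3.886 .025
```

```text
t 19.58 th 3.874 rad 0.0694 Ft -6.43 Fr 1.60 Fz -2.9 grip 34.8 z 0.2880
[0.0012, -0.0013]
[0.0012, -0.0012]
[0.0013, -0.0012]
[0.0013, -0.0012]
[0.0013, -0.0011]
[0.0014, -0.0011]
[0.0014, -0.0011]
[0.0014, -0.001]
[0.0014, -0.001]
[0.0015, -0.001]
end 4.136
```

Now slower, to establish the baseline and feel for contact.

arm_command([
  {"claw":1,"tx":0.0012,"ty":-0.0013,"tz":0,"ax":0,"ay":0,"az":0},
  {"claw":1,"tx":0.0012,"ty":-0.0012,"tz":0,"ax":0,"ay":0,"az":0},
  {"claw":1,"tx":0.0013,"ty":-0.0012,"tz":0,"ax":0,"ay":0,"az":0},
  {"claw":1,"tx":0.0013,"ty":-0.0012,"tz":0,"ax":0,"ay":0,"az":0},
  {"claw":1,"tx":0.0013,"ty":-0.0011,"tz":0,"ax":0,"ay":0,"az":0},
  {"claw":1,"tx":0.0014,"ty":-0.0011,"tz":0,"ax":0,"ay":0,"az":0},
  {"claw":1,"tx":0.0014,"ty":-0.0011,"tz":0,"ax":0,"ay":0,"az":0},
  {"claw":1,"tx":0.0014,"ty":-0.001,"tz":0,"ax":0,"ay":0,"az":0},
  {"claw":1,"tx":0.0014,"ty":-0.001,"tz":0,"ax":0,"ay":0,"az":0},
  {"claw":1,"tx":0.0015,"ty":-0.001,"tz":0,"ax":0,"ay":0,"az":0},
])

```text
clock: 20.42
tcp_pos: [0.507, -0.076, 0.288]
orientation: [2.036, 2.387, -0.001]
contact_force: [3.2, -5.5, -1.5]
grip_width: 0.0272
gripper_force: 35.0
```

```bash
python3 wind.py 4.136 .02
```

```text
t 20.42 th 4.124 rad 0.0697 Ft -6.20 Fr 1.43 Fz -1.5 grip 35.0 z 0.2880
[0.0012, -0.0008]
[0.0012, -0.0007]
[0.0012, -0.0007]
[0.0012, -0.0007]
[0.0012, -0.0007]
[0.0013, -0.0006]
[0.0013, -0.0006]
[0.0013, -0.0006]
[0.0013, -0.0006]
[0.0013, -0.0005]
end 4.336
```

arm_command([
  {"claw":1,"tx":0.0012,"ty":-0.0008,"tz":0,"ax":0,"ay":0,"az":0},
  {"claw":1,"tx":0.0012,"ty":-0.0007,"tz":0,"ax":0,"ay":0,"az":0},
  {"claw":1,"tx":0.0012,"ty":-0.0007,"tz":0,"ax":0,"ay":0,"az":0},
  {"claw":1,"tx":0.0012,"ty":-0.0007,"tz":0,"ax":0,"ay":0,"az":0},
  {"claw":1,"tx":0.0012,"ty":-0.0007,"tz":0,"ax":0,"ay":0,"az":0},
  {"claw":1,"tx":0.0013,"ty":-0.0006,"tz":0,"ax":0,"ay":0,"az":0},
  {"claw":1,"tx":0.0013,"ty":-0.0006,"tz":0,"ax":0,"ay":0,"az":0},
  {"claw":1,"tx":0.0013,"ty":-0.0006,"tz":0,"ax":0,"ay":0,"az":0},
  {"claw":1,"tx":0.0013,"ty":-0.0006,"tz":0,"ax":0,"ay":0,"az":0},
  {"claw":1,"tx":0.0013,"ty":-0.0005,"tz":0,"ax":0,"ay":0,"az":0},
])

```text
clock: 21.25
tcp_pos: [0.4983, -0.0649, 0.288]
orientation: [2.037, 2.387, -0.002]
contact_force: [1.9, -6.8, 1.1]
grip_width: 0.027
gripper_force: 35.2
```

```bash
python3 wind.py 4.336 .02
```

```text
t 21.25 th 4.326 rad 0.0699 Ft -6.82 Fr 1.94 Fz 1.1 grip 35.2 z 0.2880
[0.0013, -0.0005]
[0.0013, -0.0005]
[0.0013, -0.0004]
[0.0013, -0.0004]
[0.0013, -0.0004]
[0.0014, -0.0004]
[0.0014, -0.0003]
[0.0014, -0.0003]
[0.0014, -0.0003]
[0.0014, -0.0003]
end 4.5360000000000005
```

arm_command([
  {"claw":1,"tx":0.0007,"ty":-0.0003,"tz":0,"ax":0,"ay":0,"az":0},
  {"claw":1,"tx":0.0007,"ty":-0.0003,"tz":0,"ax":0,"ay":0,"az":0},
  {"claw":1,"tx":0.0007,"ty":-0.0002,"tz":0,"ax":0,"ay":0,"az":0},
  {"claw":1,"tx":0.0007,"ty":-0.0002,"tz":0,"ax":0,"ay":0,"az":0},
  {"claw":1,"tx":0.0007,"ty":-0.0002,"tz":0,"ax":0,"ay":0,"az":0},
  {"claw":1,"tx":0.0007,"ty":-0.0002,"tz":0,"ax":0,"ay":0,"az":0},
  {"claw":1,"tx":0.0007,"ty":-0.0002,"tz":0,"ax":0,"ay":0,"az":0},
  {"claw":1,"tx":0.0007,"ty":-0.0002,"tz":0,"ax":0,"ay":0,"az":0},
  {"claw":1,"tx":0.0007,"ty":-0.0002,"tz":0,"ax":0,"ay":0,"az":0},
  {"claw":1,"tx":0.0007,"ty":-0.0002,"tz":0,"ax":0,"ay":0,"az":0},
])

```text
clock: 22.08
tcp_pos: [0.4948, -0.0585, 0.2879]
orientation: [2.038, 2.388, -0.002]
contact_force: [0.4, -7.0, 1.3]
grip_width: 0.0269
gripper_force: 35.3
```

```bash
python3 wind.py 4.436 .01
```

```text
t 22.08 th 4.430 rad 0.0700 Ft -6.49 Fr 2.65 Fz 1.3 grip 35.3 z 0.2879
[0.0007, -0.0002]
[0.0007, -0.0002]
[0.0007, -0.0002]
[0.0007, -0.0002]
[0.0007, -0.0002]
[0.0007, -0.0002]
[0.0007, -0.0001]
[0.0007, -0.0001]
[0.0007, -0.0001]
[0.0007, -0.0001]
end 4.536
```

arm_command([
  {"claw":1,"tx":0.0007,"ty":-0.0002,"tz":0,"ax":0,"ay":0,"az":0},
  {"claw":1,"tx":0.0007,"ty":-0.0002,"tz":0,"ax":0,"ay":0,"az":0},
  {"claw":1,"tx":0.0007,"ty":-0.0002,"tz":0,"ax":0,"ay":0,"az":0},
  {"claw":1,"tx":0.0007,"ty":-0.0002,"tz":0,"ax":0,"ay":0,"az":0},
  {"claw":1,"tx":0.0007,"ty":-0.0002,"tz":0,"ax":0,"ay":0,"az":0},
  {"claw":1,"tx":0.0007,"ty":-0.0002,"tz":0,"ax":0,"ay":0,"az":0},
  {"claw":1,"tx":0.0007,"ty":-0.0001,"tz":0,"ax":0,"ay":0,"az":0},
  {"claw":1,"tx":0.0007,"ty":-0.0001,"tz":0,"ax":0,"ay":0,"az":0},
  {"claw":1,"tx":0.0007,"ty":-0.0001,"tz":0,"ax":0,"ay":0,"az":0},
  {"claw":1,"tx":0.0007,"ty":-0.0001,"tz":0,"ax":0,"ay":0,"az":0},
])

```text
clock: 22.92
tcp_pos: [0.4919, -0.0518, 0.2879]
orientation: [2.038, 2.388, -0.003]
contact_force: [-0.3, -7.2, 3.1]
grip_width: 0.0269
gripper_force: 35.5
```

```bash
python3 wind.py 4.536 .01
```

```text
t 22.92 th 4.533 rad 0.0701 Ft -6.68 Fr 2.64 Fz 3.1 grip 35.5 z 0.2879
[0.0007, -0.0001]
[0.0007, -0.0001]
[0.0007, -0.0001]
[0.0007, -0.0001]
[0.0007, -0.0001]
[0.0007, -0.0001]
[0.0007, -0.0001]
[0.0007, -0.0001]
[0.0007, -0.0001]
[0.0007, -0.0001]
end 4.635999999999999
```

arm_command([
  {"claw":1,"tx":0.0007,"ty":-0.0001,"tz":0,"ax":0,"ay":0,"az":0},
  {"claw":1,"tx":0.0007,"ty":-0.0001,"tz":0,"ax":0,"ay":0,"az":0},
  {"claw":1,"tx":0.0007,"ty":-0.0001,"tz":0,"ax":0,"ay":0,"az":0},
  {"claw":1,"tx":0.0007,"ty":-0.0001,"tz":0,"ax":0,"ay":0,"az":0},
  {"claw":1,"tx":0.0007,"ty":-0.0001,"tz":0,"ax":0,"ay":0,"az":0},
  {"claw":1,"tx":0.0007,"ty":-0.0001,"tz":0,"ax":0,"ay":0,"az":0},
  {"claw":1,"tx":0.0007,"ty":-0.0001,"tz":0,"ax":0,"ay":0,"az":0},
  {"claw":1,"tx":0.0007,"ty":-0.0001,"tz":0,"ax":0,"ay":0,"az":0},
  {"claw":1,"tx":0.0007,"ty":-0.0001,"tz":0,"ax":0,"ay":0,"az":0},
  {"claw":1,"tx":0.0007,"ty":-0.0001,"tz":0,"ax":0,"ay":0,"az":0},
])

```text
clock: 23.75
tcp_pos: [0.4898, -0.0451, 0.2879]
orientation: [2.038, 2.388, -0.003]
contact_force: [-0.0, -6.5, 2.9]
grip_width: 0.0271
gripper_force: 35.5
```

```bash
python3 wind.py 4.636 .01
```

```text
t 23.75 th 4.635 rad 0.0702 Ft -6.27 Fr 1.54 Fz 2.9 grip 35.5 z 0.2879
[0.0007, -0.0]
[0.0007, -0.0]
[0.0007, -0.0]
[0.0007, -0.0]
[0.0007, -0.0]
[0.0007, -0.0]
[0.0007, -0.0]
[0.0007, -0.0]
[0.0007, 0.0]
[0.0007, 0.0]
end 4.736
```

arm_command([
  {"claw":1,"tx":0.0007,"ty":0,"tz":0,"ax":0,"ay":0,"az":0},
  {"claw":1,"tx":0.0007,"ty":0,"tz":0,"ax":0,"ay":0,"az":0},
  {"claw":1,"tx":0.0007,"ty":0,"tz":0,"ax":0,"ay":0,"az":0},
  {"claw":1,"tx":0.0007,"ty":0,"tz":0,"ax":0,"ay":0,"az":0},
  {"claw":1,"tx":0.0007,"ty":0,"tz":0,"ax":0,"ay":0,"az":0},
  {"claw":1,"tx":0.0007,"ty":0,"tz":0,"ax":0,"ay":0,"az":0},
  {"claw":1,"tx":0.0007,"ty":0,"tz":0,"ax":0,"ay":0,"az":0},
  {"claw":1,"tx":0.0007,"ty":0,"tz":0,"ax":0,"ay":0,"az":0},
  {"claw":1,"tx":0.0007,"ty":0,"tz":0,"ax":0,"ay":0,"az":0},
  {"claw":1,"tx":0.0007,"ty":0,"tz":0,"ax":0,"ay":0,"az":0},
])

```text
clock: 24.58
tcp_pos: [0.4884, -0.0382, 0.2879]
orientation: [2.039, 2.389, -0.003]
contact_force: [-1.7, -5.8, 3.1]
grip_width: 0.0269
gripper_force: 35.7
```

```bash
python3 wind.py 4.736 .01
```

```text
t 24.58 th 4.735 rad 0.0703 Ft -5.55 Fr 2.47 Fz 3.1 grip 35.7 z 0.2879
[0.0007, 0.0]
[0.0007, 0.0]
[0.0007, 0.0]
[0.0007, 0.0]
[0.0007, 0.0]
[0.0007, 0.0001]
[0.0007, 0.0001]
[0.0007, 0.0001]
[0.0007, 0.0001]
[0.0007, 0.0001]
end 4.835999999999999
```

arm_command([
  {"claw":1,"tx":0.0007,"ty":0,"tz":0,"ax":0,"ay":0,"az":0},
  {"claw":1,"tx":0.0007,"ty":0,"tz":0,"ax":0,"ay":0,"az":0},
  {"claw":1,"tx":0.0007,"ty":0,"tz":0,"ax":0,"ay":0,"az":0},
  {"claw":1,"tx":0.0007,"ty":0,"tz":0,"ax":0,"ay":0,"az":0},
  {"claw":1,"tx":0.0007,"ty":0,"tz":0,"ax":0,"ay":0,"az":0},
  {"claw":1,"tx":0.0007,"ty":0.0001,"tz":0,"ax":0,"ay":0,"az":0},
  {"claw":1,"tx":0.0007,"ty":0.0001,"tz":0,"ax":0,"ay":0,"az":0},
  {"claw":1,"tx":0.0007,"ty":0.0001,"tz":0,"ax":0,"ay":0,"az":0},
  {"claw":1,"tx":0.0007,"ty":0.0001,"tz":0,"ax":0,"ay":0,"az":0},
  {"claw":1,"tx":0.0007,"ty":0.0001,"tz":0,"ax":0,"ay":0,"az":0},
])

```text
clock: 25.42
tcp_pos: [0.4877, -0.0312, 0.2879]
orientation: [2.039, 2.389, -0.004]
contact_force: [-3.5, -6.5, 5.3]
grip_width: 0.0269
gripper_force: 35.7
```

```bash
python3 wind.py 4.836 .01
```

```text
t 25.42 th 4.835 rad 0.0704 Ft -6.36 Fr 3.71 Fz 5.3 grip 35.7 z 0.2879
[0.0007, 0.0001]
[0.0007, 0.0001]
[0.0007, 0.0001]
[0.0007, 0.0001]
[0.0007, 0.0001]
[0.0007, 0.0001]
[0.0007, 0.0001]
[0.0007, 0.0001]
[0.0007, 0.0001]
[0.0007, 0.0002]
end 4.936
```

arm_command([
  {"claw":1,"tx":0.0007,"ty":0.0001,"tz":0,"ax":0,"ay":0,"az":0},
  {"claw":1,"tx":0.0007,"ty":0.0001,"tz":0,"ax":0,"ay":0,"az":0},
  {"claw":1,"tx":0.0007,"ty":0.0001,"tz":0,"ax":0,"ay":0,"az":0},
  {"claw":1,"tx":0.0007,"ty":0.0001,"tz":0,"ax":0,"ay":0,"az":0},
  {"claw":1,"tx":0.0007,"ty":0.0001,"tz":0,"ax":0,"ay":0,"az":0},
  {"claw":1,"tx":0.0007,"ty":0.0001,"tz":0,"ax":0,"ay":0,"az":0},
  {"claw":1,"tx":0.0007,"ty":0.0001,"tz":0,"ax":0,"ay":0,"az":0},
  {"claw":1,"tx":0.0007,"ty":0.0001,"tz":0,"ax":0,"ay":0,"az":0},
  {"claw":1,"tx":0.0007,"ty":0.0001,"tz":0,"ax":0,"ay":0,"az":0},
  {"claw":1,"tx":0.0007,"ty":0.0001,"tz":0,"ax":0,"ay":0,"az":0},
])

```text
clock: 26.25
tcp_pos: [0.4876, -0.024, 0.2879]
orientation: [2.039, 2.389, -0.003]
contact_force: [-1.6, -7.1, 5.6]
grip_width: 0.0273
gripper_force: 35.8
```

```bash
python3 wind.py 4.936 .01
python3 - <<'E'
from h import *
t0=cv2.imread('pics/top0.png')[:,:,::-1].astype(int); t=r.grab_frame('top').astype(int)
# red-blue (block is orange-brown) along row 210..212
print([int(x) for x in (t[209:213,242:264,0]-t[209:213,242:264,2]).mean(0)])
print([int(x) for x in t[209:213,242:264].mean((0,2))])
print([int(x) for x in t0[209:213,242:264].mean((0,2))])
E
```

```text
t 26.25 th 4.937 rad 0.0705 Ft -7.18 Fr 1.11 Fz 5.6 grip 35.8 z 0.2879
[0.0007, 0.0002]
[0.0007, 0.0002]
[0.0007, 0.0002]
[0.0007, 0.0002]
[0.0007, 0.0002]
[0.0007, 0.0002]
[0.0007, 0.0002]
[0.0007, 0.0002]
[0.0007, 0.0002]
[0.0007, 0.0002]
end 5.036
[-2, 1, 3, 5, 4, 6, 7, 5, 12, 36, 61, 74, 77, 77, 77, 77, 76, 76, 76, 75, 76, 75]
[175, 145, 94, 83, 122, 151, 144, 98, 78, 105, 132, 143, 146, 145, 146, 145, 147, 147, 147, 147, 147, 147]
[173, 143, 92, 80, 120, 149, 141, 97, 70, 90, 118, 137, 143, 143, 142, 142, 142, 143, 142, 143, 143, 144]
```

arm_command([
  {"claw":1,"tx":0.0007,"ty":0.0002,"tz":0,"ax":0,"ay":0,"az":0},
  {"claw":1,"tx":0.0007,"ty":0.0002,"tz":0,"ax":0,"ay":0,"az":0},
  {"claw":1,"tx":0.0007,"ty":0.0002,"tz":0,"ax":0,"ay":0,"az":0},
  {"claw":1,"tx":0.0007,"ty":0.0002,"tz":0,"ax":0,"ay":0,"az":0},
  {"claw":1,"tx":0.0007,"ty":0.0002,"tz":0,"ax":0,"ay":0,"az":0},
  {"claw":1,"tx":0.0007,"ty":0.0002,"tz":0,"ax":0,"ay":0,"az":0},
  {"claw":1,"tx":0.0007,"ty":0.0002,"tz":0,"ax":0,"ay":0,"az":0},
  {"claw":1,"tx":0.0007,"ty":0.0002,"tz":0,"ax":0,"ay":0,"az":0},
  {"claw":1,"tx":0.0007,"ty":0.0002,"tz":0,"ax":0,"ay":0,"az":0},
  {"claw":1,"tx":0.0007,"ty":0.0002,"tz":0,"ax":0,"ay":0,"az":0},
])

```text
clock: 27.13
tcp_pos: [0.4884, -0.0167, 0.2878]
orientation: [2.039, 2.389, -0.004]
contact_force: [-2.2, -5.3, 7.0]
grip_width: 0.027
gripper_force: 35.8
```

```bash
python3 wind.py 5.036 .01
python3 - <<'E'
from h import *
import wind
t=r.grab_frame('top').astype(int)
print([int(x) for x in (t[209:213,242:264,0]-t[209:213,242:264,2]).mean(0)])
for _ in range(3): wind.state(); r.grab_frame('top')
E
```

```text
t 27.13 th 5.041 rad 0.0706 Ft -5.62 Fr 1.25 Fz 7.0 grip 35.8 z 0.2878
[0.0007, 0.0002]
[0.0007, 0.0002]
[0.0007, 0.0002]
[0.0007, 0.0002]
[0.0007, 0.0003]
[0.0007, 0.0003]
[0.0006, 0.0003]
[0.0006, 0.0003]
[0.0006, 0.0003]
[0.0006, 0.0003]
end 5.135999999999999
[-2, 1, 4, 4, 4, 6, 6, 6, 18, 46, 67, 75, 77, 76, 76, 76, 77, 76, 76, 75, 76, 75]
t 27.18 th 5.043 rad 0.0706 Ft -7.13 Fr 1.35 Fz 6.5 grip 35.8 z 0.2878
t 27.23 th 5.043 rad 0.0706 Ft -5.29 Fr 1.78 Fz 5.5 grip 35.8 z 0.2878
t 27.28 th 5.043 rad 0.0706 Ft -5.86 Fr 1.80 Fz 6.2 grip 35.8 z 0.2879
```

arm_command([
  {"claw":1,"tx":0.0007,"ty":0.0002,"tz":0,"ax":0,"ay":0,"az":0},
  {"claw":1,"tx":0.0007,"ty":0.0002,"tz":0,"ax":0,"ay":0,"az":0},
  {"claw":1,"tx":0.0007,"ty":0.0002,"tz":0,"ax":0,"ay":0,"az":0},
  {"claw":1,"tx":0.0007,"ty":0.0002,"tz":0,"ax":0,"ay":0,"az":0},
  {"claw":1,"tx":0.0007,"ty":0.0003,"tz":0,"ax":0,"ay":0,"az":0},
  {"claw":1,"tx":0.0007,"ty":0.0003,"tz":0,"ax":0,"ay":0,"az":0},
  {"claw":1,"tx":0.0006,"ty":0.0003,"tz":0,"ax":0,"ay":0,"az":0},
  {"claw":1,"tx":0.0006,"ty":0.0003,"tz":0,"ax":0,"ay":0,"az":0},
  {"claw":1,"tx":0.0006,"ty":0.0003,"tz":0,"ax":0,"ay":0,"az":0},
  {"claw":1,"tx":0.0006,"ty":0.0003,"tz":0,"ax":0,"ay":0,"az":0},
])

```text
clock: 28.17
tcp_pos: [0.4899, -0.0097, 0.2878]
orientation: [2.039, 2.39, -0.004]
contact_force: [-3.1, -5.2, 6.7]
grip_width: 0.0269
gripper_force: 35.9
```

```bash
cat > feel.py <<'E'
import sys; from h import *
import wind
L=[];E=[];T=[]
for _ in range(10):
    t=r.grab_frame('top').astype(int); o=r.get_obs(); d=np.array(o['tcp_pos'])[:2]-wind.A
    th=np.arctan2(d@wind.Y,d@wind.X)%(2*np.pi); et=-np.sin(th)*wind.X+np.cos(th)*wind.Y
    er=np.cos(th)*wind.X+np.sin(th)*wind.Y; F=np.array(o['contact_force'])[:2]
    L.append([F@et,F@er]);T.append(th)
    g=(t[209:213,242:264,0]-t[209:213,242:264,2]).mean(0); i=np.argmax(g>38); E.append(242+i-1+(38-g[i-1])/(g[i]-g[i-1]))
print('t %.2f th %.4f Ft %.2f sd %.2f Fr %.2f edge %.2f grip %.1f'%(o['clock'],np.mean(T),np.mean(L,0)[0],np.std(L,0)[0],np.mean(L,0)[1],np.mean(E),o['gripper_force']))
if len(sys.argv)>1: wind.rows(float(sys.argv[1]),.01)
E
python3 feel.py 5.136
```

```text
t 28.67 th 5.1439 Ft -5.46 sd 0.64 Fr 1.34 edge 250.43 grip 35.9
[0.0006, 0.0003]
[0.0006, 0.0003]
[0.0006, 0.0003]
[0.0006, 0.0003]
[0.0006, 0.0003]
[0.0006, 0.0003]
[0.0006, 0.0003]
[0.0006, 0.0003]
[0.0006, 0.0003]
[0.0006, 0.0003]
end 5.236
```

arm_command([
  {"claw":1,"tx":0.0006,"ty":0.0003,"tz":0,"ax":0,"ay":0,"az":0},
  {"claw":1,"tx":0.0006,"ty":0.0003,"tz":0,"ax":0,"ay":0,"az":0},
  {"claw":1,"tx":0.0006,"ty":0.0003,"tz":0,"ax":0,"ay":0,"az":0},
  {"claw":1,"tx":0.0006,"ty":0.0003,"tz":0,"ax":0,"ay":0,"az":0},
  {"claw":1,"tx":0.0006,"ty":0.0003,"tz":0,"ax":0,"ay":0,"az":0},
  {"claw":1,"tx":0.0006,"ty":0.0003,"tz":0,"ax":0,"ay":0,"az":0},
  {"claw":1,"tx":0.0006,"ty":0.0003,"tz":0,"ax":0,"ay":0,"az":0},
  {"claw":1,"tx":0.0006,"ty":0.0003,"tz":0,"ax":0,"ay":0,"az":0},
  {"claw":1,"tx":0.0006,"ty":0.0003,"tz":0,"ax":0,"ay":0,"az":0},
  {"claw":1,"tx":0.0006,"ty":0.0003,"tz":0,"ax":0,"ay":0,"az":0},
])

```text
clock: 29.5
tcp_pos: [0.4919, -0.0033, 0.2878]
orientation: [-2.039, -2.39, 0.004]
contact_force: [-3.7, -6.3, 7.0]
grip_width: 0.0273
gripper_force: 35.9
```

```bash
python3 feel.py 5.236
```

```text
t 30.00 th 5.2392 Ft -5.84 sd 0.55 Fr 1.26 edge 250.20 grip 35.9
[0.0006, 0.0004]
[0.0006, 0.0004]
[0.0006, 0.0004]
[0.0006, 0.0004]
[0.0006, 0.0004]
[0.0006, 0.0004]
[0.0006, 0.0004]
[0.0006, 0.0004]
[0.0006, 0.0004]
[0.0006, 0.0004]
end 5.335999999999999
```

arm_command([
  {"claw":1,"tx":0.0006,"ty":0.0004,"tz":0,"ax":0,"ay":0,"az":0},
  {"claw":1,"tx":0.0006,"ty":0.0004,"tz":0,"ax":0,"ay":0,"az":0},
  {"claw":1,"tx":0.0006,"ty":0.0004,"tz":0,"ax":0,"ay":0,"az":0},
  {"claw":1,"tx":0.0006,"ty":0.0004,"tz":0,"ax":0,"ay":0,"az":0},
  {"claw":1,"tx":0.0006,"ty":0.0004,"tz":0,"ax":0,"ay":0,"az":0},
  {"claw":1,"tx":0.0006,"ty":0.0004,"tz":0,"ax":0,"ay":0,"az":0},
  {"claw":1,"tx":0.0006,"ty":0.0004,"tz":0,"ax":0,"ay":0,"az":0},
  {"claw":1,"tx":0.0006,"ty":0.0004,"tz":0,"ax":0,"ay":0,"az":0},
  {"claw":1,"tx":0.0006,"ty":0.0004,"tz":0,"ax":0,"ay":0,"az":0},
  {"claw":1,"tx":0.0006,"ty":0.0004,"tz":0,"ax":0,"ay":0,"az":0},
])

```text
clock: 30.83
tcp_pos: [0.4948, 0.0034, 0.2878]
orientation: [-2.039, -2.39, 0.004]
contact_force: [-4.1, -5.4, 7.5]
grip_width: 0.0268
gripper_force: 36.0
```

```bash
python3 feel.py 5.336
```

```text
t 31.33 th 5.3418 Ft -5.63 sd 0.43 Fr 1.05 edge 249.98 grip 35.9
[0.0006, 0.0004]
[0.0006, 0.0004]
[0.0006, 0.0004]
[0.0006, 0.0004]
[0.0005, 0.0004]
[0.0005, 0.0004]
[0.0005, 0.0004]
[0.0005, 0.0005]
[0.0005, 0.0005]
[0.0005, 0.0005]
end 5.436
```

Still at the baseline of about 5.6 N, and the block is still moving. I'll go on.

arm_command([
  {"claw":1,"tx":0.0006,"ty":0.0004,"tz":0,"ax":0,"ay":0,"az":0},
  {"claw":1,"tx":0.0006,"ty":0.0004,"tz":0,"ax":0,"ay":0,"az":0},
  {"claw":1,"tx":0.0006,"ty":0.0004,"tz":0,"ax":0,"ay":0,"az":0},
  {"claw":1,"tx":0.0006,"ty":0.0004,"tz":0,"ax":0,"ay":0,"az":0},
  {"claw":1,"tx":0.0005,"ty":0.0004,"tz":0,"ax":0,"ay":0,"az":0},
  {"claw":1,"tx":0.0005,"ty":0.0004,"tz":0,"ax":0,"ay":0,"az":0},
  {"claw":1,"tx":0.0005,"ty":0.0004,"tz":0,"ax":0,"ay":0,"az":0},
  {"claw":1,"tx":0.0005,"ty":0.0005,"tz":0,"ax":0,"ay":0,"az":0},
  {"claw":1,"tx":0.0005,"ty":0.0005,"tz":0,"ax":0,"ay":0,"az":0},
  {"claw":1,"tx":0.0005,"ty":0.0005,"tz":0,"ax":0,"ay":0,"az":0},
])

```text
clock: 32.17
tcp_pos: [0.4981, 0.0094, 0.2878]
orientation: [-2.039, -2.389, 0.004]
contact_force: [-4.5, -4.3, 8.5]
grip_width: 0.0269
gripper_force: 36.0
```

```bash
python3 feel.py 5.436
```

```text
t 32.67 th 5.4397 Ft -5.75 sd 0.43 Fr 0.75 edge 249.68 grip 36.0
[0.0005, 0.0005]
[0.0005, 0.0005]
[0.0005, 0.0005]
[0.0005, 0.0005]
[0.0005, 0.0005]
[0.0005, 0.0005]
[0.0005, 0.0005]
[0.0005, 0.0005]
[0.0005, 0.0005]
[0.0005, 0.0005]
end 5.536
```

arm_command([
  {"claw":1,"tx":0.0005,"ty":0.0005,"tz":0,"ax":0,"ay":0,"az":0},
  {"claw":1,"tx":0.0005,"ty":0.0005,"tz":0,"ax":0,"ay":0,"az":0},
  {"claw":1,"tx":0.0005,"ty":0.0005,"tz":0,"ax":0,"ay":0,"az":0},
  {"claw":1,"tx":0.0005,"ty":0.0005,"tz":0,"ax":0,"ay":0,"az":0},
  {"claw":1,"tx":0.0005,"ty":0.0005,"tz":0,"ax":0,"ay":0,"az":0},
  {"claw":1,"tx":0.0005,"ty":0.0005,"tz":0,"ax":0,"ay":0,"az":0},
  {"claw":1,"tx":0.0005,"ty":0.0005,"tz":0,"ax":0,"ay":0,"az":0},
  {"claw":1,"tx":0.0005,"ty":0.0005,"tz":0,"ax":0,"ay":0,"az":0},
  {"claw":1,"tx":0.0005,"ty":0.0005,"tz":0,"ax":0,"ay":0,"az":0},
  {"claw":1,"tx":0.0005,"ty":0.0005,"tz":0,"ax":0,"ay":0,"az":0},
])

```text
clock: 33.5
tcp_pos: [0.5022, 0.0153, 0.2878]
orientation: [-2.038, -2.389, 0.004]
contact_force: [-3.5, -4.1, 7.3]
grip_width: 0.0273
gripper_force: 36.0
```

```bash
python3 feel.py 5.536
```

```text
t 34.00 th 5.5398 Ft -5.28 sd 0.69 Fr 0.57 edge 249.51 grip 36.0
[0.0005, 0.0005]
[0.0005, 0.0005]
[0.0005, 0.0005]
[0.0005, 0.0005]
[0.0005, 0.0005]
[0.0004, 0.0005]
[0.0004, 0.0005]
[0.0004, 0.0005]
[0.0004, 0.0006]
[0.0004, 0.0006]
end 5.635999999999999
```

arm_command([
  {"claw":1,"tx":0.0005,"ty":0.0005,"tz":0,"ax":0,"ay":0,"az":0},
  {"claw":1,"tx":0.0005,"ty":0.0005,"tz":0,"ax":0,"ay":0,"az":0},
  {"claw":1,"tx":0.0005,"ty":0.0005,"tz":0,"ax":0,"ay":0,"az":0},
  {"claw":1,"tx":0.0005,"ty":0.0005,"tz":0,"ax":0,"ay":0,"az":0},
  {"claw":1,"tx":0.0005,"ty":0.0005,"tz":0,"ax":0,"ay":0,"az":0},
  {"claw":1,"tx":0.0004,"ty":0.0005,"tz":0,"ax":0,"ay":0,"az":0},
  {"claw":1,"tx":0.0004,"ty":0.0005,"tz":0,"ax":0,"ay":0,"az":0},
  {"claw":1,"tx":0.0004,"ty":0.0005,"tz":0,"ax":0,"ay":0,"az":0},
  {"claw":1,"tx":0.0004,"ty":0.0006,"tz":0,"ax":0,"ay":0,"az":0},
  {"claw":1,"tx":0.0004,"ty":0.0006,"tz":0,"ax":0,"ay":0,"az":0},
])

```text
clock: 34.83
tcp_pos: [0.5066, 0.0205, 0.2878]
orientation: [-2.038, -2.389, 0.004]
contact_force: [-6.1, -4.7, 8.5]
grip_width: 0.0272
gripper_force: 36.0
```

```bash
python3 feel.py 5.636
```

```text
t 35.33 th 5.6369 Ft -5.81 sd 0.44 Fr 0.50 edge 249.38 grip 36.0
[0.0004, 0.0006]
[0.0004, 0.0006]
[0.0004, 0.0006]
[0.0004, 0.0006]
[0.0004, 0.0006]
[0.0004, 0.0006]
[0.0004, 0.0006]
[0.0004, 0.0006]
[0.0004, 0.0006]
[0.0004, 0.0006]
end 5.736
```

arm_command([
  {"claw":1,"tx":0.0004,"ty":0.0006,"tz":0,"ax":0,"ay":0,"az":0},
  {"claw":1,"tx":0.0004,"ty":0.0006,"tz":0,"ax":0,"ay":0,"az":0},
  {"claw":1,"tx":0.0004,"ty":0.0006,"tz":0,"ax":0,"ay":0,"az":0},
  {"claw":1,"tx":0.0004,"ty":0.0006,"tz":0,"ax":0,"ay":0,"az":0},
  {"claw":1,"tx":0.0004,"ty":0.0006,"tz":0,"ax":0,"ay":0,"az":0},
  {"claw":1,"tx":0.0004,"ty":0.0006,"tz":0,"ax":0,"ay":0,"az":0},
  {"claw":1,"tx":0.0004,"ty":0.0006,"tz":0,"ax":0,"ay":0,"az":0},
  {"claw":1,"tx":0.0004,"ty":0.0006,"tz":0,"ax":0,"ay":0,"az":0},
  {"claw":1,"tx":0.0004,"ty":0.0006,"tz":0,"ax":0,"ay":0,"az":0},
  {"claw":1,"tx":0.0004,"ty":0.0006,"tz":0,"ax":0,"ay":0,"az":0},
])

```text
clock: 36.17
tcp_pos: [0.5119, 0.0255, 0.2878]
orientation: [-2.038, -2.389, 0.004]
contact_force: [-4.3, -4.6, 8.6]
grip_width: 0.027
gripper_force: 36.1
```

```bash
python3 feel.py 5.736
```

```text
t 36.67 th 5.7389 Ft -5.65 sd 0.36 Fr 0.39 edge 249.20 grip 36.0
[0.0004, 0.0006]
[0.0004, 0.0006]
[0.0003, 0.0006]
[0.0003, 0.0006]
[0.0003, 0.0006]
[0.0003, 0.0006]
[0.0003, 0.0006]
[0.0003, 0.0006]
[0.0003, 0.0006]
[0.0003, 0.0006]
end 5.835999999999999
```

arm_command([
  {"claw":1,"tx":0.0004,"ty":0.0006,"tz":0,"ax":0,"ay":0,"az":0},
  {"claw":1,"tx":0.0004,"ty":0.0006,"tz":0,"ax":0,"ay":0,"az":0},
  {"claw":1,"tx":0.0003,"ty":0.0006,"tz":0,"ax":0,"ay":0,"az":0},
  {"claw":1,"tx":0.0003,"ty":0.0006,"tz":0,"ax":0,"ay":0,"az":0},
  {"claw":1,"tx":0.0003,"ty":0.0006,"tz":0,"ax":0,"ay":0,"az":0},
  {"claw":1,"tx":0.0003,"ty":0.0006,"tz":0,"ax":0,"ay":0,"az":0},
  {"claw":1,"tx":0.0003,"ty":0.0006,"tz":0,"ax":0,"ay":0,"az":0},
  {"claw":1,"tx":0.0003,"ty":0.0006,"tz":0,"ax":0,"ay":0,"az":0},
  {"claw":1,"tx":0.0003,"ty":0.0006,"tz":0,"ax":0,"ay":0,"az":0},
  {"claw":1,"tx":0.0003,"ty":0.0006,"tz":0,"ax":0,"ay":0,"az":0},
])

```text
clock: 37.5
tcp_pos: [0.5172, 0.0297, 0.2878]
orientation: [-2.038, -2.389, 0.004]
contact_force: [-5.1, -3.3, 9.4]
grip_width: 0.0268
gripper_force: 36.1
```

```bash
sed -i 's/range(10)/range(6)/' feel.py; python3 feel.py 5.836
```

```text
t 37.80 th 5.8348 Ft -5.78 sd 0.47 Fr -0.10 edge 249.00 grip 36.0
[0.0003, 0.0006]
[0.0003, 0.0006]
[0.0003, 0.0006]
[0.0003, 0.0006]
[0.0003, 0.0006]
[0.0003, 0.0006]
[0.0003, 0.0006]
[0.0003, 0.0007]
[0.0002, 0.0007]
[0.0002, 0.0007]
end 5.936
```

arm_command([
  {"claw":1,"tx":0.0003,"ty":0.0006,"tz":0,"ax":0,"ay":0,"az":0},
  {"claw":1,"tx":0.0003,"ty":0.0006,"tz":0,"ax":0,"ay":0,"az":0},
  {"claw":1,"tx":0.0003,"ty":0.0006,"tz":0,"ax":0,"ay":0,"az":0},
  {"claw":1,"tx":0.0003,"ty":0.0006,"tz":0,"ax":0,"ay":0,"az":0},
  {"claw":1,"tx":0.0003,"ty":0.0006,"tz":0,"ax":0,"ay":0,"az":0},
  {"claw":1,"tx":0.0003,"ty":0.0006,"tz":0,"ax":0,"ay":0,"az":0},
  {"claw":1,"tx":0.0003,"ty":0.0006,"tz":0,"ax":0,"ay":0,"az":0},
  {"claw":1,"tx":0.0003,"ty":0.0007,"tz":0,"ax":0,"ay":0,"az":0},
  {"claw":1,"tx":0.0002,"ty":0.0007,"tz":0,"ax":0,"ay":0,"az":0},
  {"claw":1,"tx":0.0002,"ty":0.0007,"tz":0,"ax":0,"ay":0,"az":0},
])

```text
clock: 38.63
tcp_pos: [0.523, 0.0335, 0.2878]
orientation: [-2.038, -2.389, 0.004]
contact_force: [-6.0, -2.7, 8.6]
grip_width: 0.027
gripper_force: 36.1
```

```bash
python3 feel.py 5.936
```

```text
t 38.93 th 5.9315 Ft -5.43 sd 0.76 Fr -0.26 edge 248.80 grip 36.1
[0.0002, 0.0007]
[0.0002, 0.0007]
[0.0002, 0.0007]
[0.0002, 0.0007]
[0.0002, 0.0007]
[0.0002, 0.0007]
[0.0002, 0.0007]
[0.0002, 0.0007]
[0.0002, 0.0007]
[0.0002, 0.0007]
end 6.036
```

arm_command([
  {"claw":1,"tx":0.0002,"ty":0.0007,"tz":0,"ax":0,"ay":0,"az":0},
  {"claw":1,"tx":0.0002,"ty":0.0007,"tz":0,"ax":0,"ay":0,"az":0},
  {"claw":1,"tx":0.0002,"ty":0.0007,"tz":0,"ax":0,"ay":0,"az":0},
  {"claw":1,"tx":0.0002,"ty":0.0007,"tz":0,"ax":0,"ay":0,"az":0},
  {"claw":1,"tx":0.0002,"ty":0.0007,"tz":0,"ax":0,"ay":0,"az":0},
  {"claw":1,"tx":0.0002,"ty":0.0007,"tz":0,"ax":0,"ay":0,"az":0},
  {"claw":1,"tx":0.0002,"ty":0.0007,"tz":0,"ax":0,"ay":0,"az":0},
  {"claw":1,"tx":0.0002,"ty":0.0007,"tz":0,"ax":0,"ay":0,"az":0},
  {"claw":1,"tx":0.0002,"ty":0.0007,"tz":0,"ax":0,"ay":0,"az":0},
  {"claw":1,"tx":0.0002,"ty":0.0007,"tz":0,"ax":0,"ay":0,"az":0},
])

```text
clock: 39.77
tcp_pos: [0.5296, 0.0367, 0.2878]
orientation: [-2.037, -2.389, 0.004]
contact_force: [-5.0, -3.7, 8.8]
grip_width: 0.027
gripper_force: 36.1
```

```bash
python3 feel.py 6.036
```

```text
t 40.07 th 6.0341 Ft -6.13 sd 0.11 Fr -0.84 edge 248.67 grip 36.1
[0.0002, 0.0007]
[0.0002, 0.0007]
[0.0002, 0.0007]
[0.0001, 0.0007]
[0.0001, 0.0007]
[0.0001, 0.0007]
[0.0001, 0.0007]
[0.0001, 0.0007]
[0.0001, 0.0007]
[0.0001, 0.0007]
end 6.135999999999999
```

arm_command([
  {"claw":1,"tx":0.0002,"ty":0.0007,"tz":0,"ax":0,"ay":0,"az":0},
  {"claw":1,"tx":0.0002,"ty":0.0007,"tz":0,"ax":0,"ay":0,"az":0},
  {"claw":1,"tx":0.0002,"ty":0.0007,"tz":0,"ax":0,"ay":0,"az":0},
  {"claw":1,"tx":0.0001,"ty":0.0007,"tz":0,"ax":0,"ay":0,"az":0},
  {"claw":1,"tx":0.0001,"ty":0.0007,"tz":0,"ax":0,"ay":0,"az":0},
  {"claw":1,"tx":0.0001,"ty":0.0007,"tz":0,"ax":0,"ay":0,"az":0},
  {"claw":1,"tx":0.0001,"ty":0.0007,"tz":0,"ax":0,"ay":0,"az":0},
  {"claw":1,"tx":0.0001,"ty":0.0007,"tz":0,"ax":0,"ay":0,"az":0},
  {"claw":1,"tx":0.0001,"ty":0.0007,"tz":0,"ax":0,"ay":0,"az":0},
  {"claw":1,"tx":0.0001,"ty":0.0007,"tz":0,"ax":0,"ay":0,"az":0},
])

```text
clock: 40.9
tcp_pos: [0.5362, 0.0393, 0.2878]
orientation: [-2.037, -2.389, 0.004]
contact_force: [-6.1, -3.2, 9.0]
grip_width: 0.0273
gripper_force: 36.1
```

```bash
python3 feel.py 6.136
```

```text
t 41.20 th 6.1342 Ft -5.51 sd 0.33 Fr -0.62 edge 248.50 grip 36.1
[0.0001, 0.0007]
[0.0001, 0.0007]
[0.0001, 0.0007]
[0.0001, 0.0007]
[0.0001, 0.0007]
[0.0001, 0.0007]
[0.0001, 0.0007]
[0.0001, 0.0007]
[0.0, 0.0007]
[0.0, 0.0007]
end 6.236
```

arm_command([
  {"claw":1,"tx":0.0001,"ty":0.0007,"tz":0,"ax":0,"ay":0,"az":0},
  {"claw":1,"tx":0.0001,"ty":0.0007,"tz":0,"ax":0,"ay":0,"az":0},
  {"claw":1,"tx":0.0001,"ty":0.0007,"tz":0,"ax":0,"ay":0,"az":0},
  {"claw":1,"tx":0.0001,"ty":0.0007,"tz":0,"ax":0,"ay":0,"az":0},
  {"claw":1,"tx":0.0001,"ty":0.0007,"tz":0,"ax":0,"ay":0,"az":0},
  {"claw":1,"tx":0.0001,"ty":0.0007,"tz":0,"ax":0,"ay":0,"az":0},
  {"claw":1,"tx":0.0001,"ty":0.0007,"tz":0,"ax":0,"ay":0,"az":0},
  {"claw":1,"tx":0.0001,"ty":0.0007,"tz":0,"ax":0,"ay":0,"az":0},
  {"claw":1,"tx":0,"ty":0.0007,"tz":0,"ax":0,"ay":0,"az":0},
  {"claw":1,"tx":0,"ty":0.0007,"tz":0,"ax":0,"ay":0,"az":0},
])

```text
clock: 42.03
tcp_pos: [0.543, 0.0411, 0.2878]
orientation: [-2.037, -2.389, 0.005]
contact_force: [-6.3, -3.1, 9.7]
grip_width: 0.027
gripper_force: 36.1
```

```bash
python3 feel.py 6.236
```

```text
t 42.33 th 6.2326 Ft -5.43 sd 0.31 Fr -1.57 edge 248.29 grip 36.1
[0.0, 0.0007]
[0.0, 0.0007]
[0.0, 0.0007]
[0.0, 0.0007]
[0.0, 0.0007]
[-0.0, 0.0007]
[-0.0, 0.0007]
[-0.0, 0.0007]
[-0.0, 0.0007]
[-0.0, 0.0007]
end 6.335999999999999
```

arm_command([
  {"claw":1,"tx":0,"ty":0.0007,"tz":0,"ax":0,"ay":0,"az":0},
  {"claw":1,"tx":0,"ty":0.0007,"tz":0,"ax":0,"ay":0,"az":0},
  {"claw":1,"tx":0,"ty":0.0007,"tz":0,"ax":0,"ay":0,"az":0},
  {"claw":1,"tx":0,"ty":0.0007,"tz":0,"ax":0,"ay":0,"az":0},
  {"claw":1,"tx":0,"ty":0.0007,"tz":0,"ax":0,"ay":0,"az":0},
  {"claw":1,"tx":0,"ty":0.0007,"tz":0,"ax":0,"ay":0,"az":0},
  {"claw":1,"tx":0,"ty":0.0007,"tz":0,"ax":0,"ay":0,"az":0},
  {"claw":1,"tx":0,"ty":0.0007,"tz":0,"ax":0,"ay":0,"az":0},
  {"claw":1,"tx":0,"ty":0.0007,"tz":0,"ax":0,"ay":0,"az":0},
  {"claw":1,"tx":0,"ty":0.0007,"tz":0,"ax":0,"ay":0,"az":0},
])

```text
clock: 43.17
tcp_pos: [0.5497, 0.0422, 0.2878]
orientation: [-2.037, -2.389, 0.005]
contact_force: [-7.0, -1.8, 10.4]
grip_width: 0.0273
gripper_force: 36.2
```

```bash
python3 feel.py 6.336
python3 - <<'E'
from h import *
s=r.grab_frame('scene');t=r.grab_frame('top')
g=lambda im,x,y,w_,h,k:cv2.resize(im[y:y+h,x:x+w_],(w_*k,h*k),interpolation=cv2.INTER_CUBIC)
cv2.imwrite('pics/w2.png',np.hstack([g(s,305,150,55,75,7),g(t,230,185,55,75,7)])[:,:,::-1])
E
```

```text
t 43.47 th 0.0445 Ft -6.49 sd 0.34 Fr -1.70 edge 248.27 grip 36.2
[-0.0, 0.0007]
[-0.0, 0.0007]
[-0.0001, 0.0007]
[-0.0001, 0.0007]
[-0.0001, 0.0007]
[-0.0001, 0.0007]
[-0.0001, 0.0007]
[-0.0001, 0.0007]
[-0.0001, 0.0007]
[-0.0001, 0.0007]
end 6.436
```

View pics/w2.png

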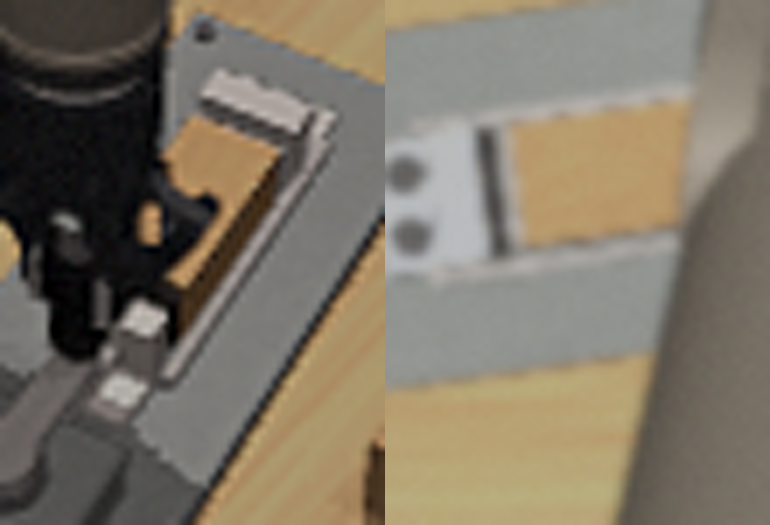

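The block now sits against the stop plate: the edge has stopped at column 248.3, and the force has risen by about 1 N. Next, +0.1 rad.

arm_command([
  {"claw":1,"tx":0,"ty":0.0007,"tz":0,"ax":0,"ay":0,"az":0},
  {"claw":1,"tx":0,"ty":0.0007,"tz":0,"ax":0,"ay":0,"az":0},
  {"claw":1,"tx":-0.0001,"ty":0.0007,"tz":0,"ax":0,"ay":0,"az":0},
  {"claw":1,"tx":-0.0001,"ty":0.0007,"tz":0,"ax":0,"ay":0,"az":0},
  {"claw":1,"tx":-0.0001,"ty":0.0007,"tz":0,"ax":0,"ay":0,"az":0},
  {"claw":1,"tx":-0.0001,"ty":0.0007,"tz":0,"ax":0,"ay":0,"az":0},
  {"claw":1,"tx":-0.0001,"ty":0.0007,"tz":0,"ax":0,"ay":0,"az":0},
  {"claw":1,"tx":-0.0001,"ty":0.0007,"tz":0,"ax":0,"ay":0,"az":0},
  {"claw":1,"tx":-0.0001,"ty":0.0007,"tz":0,"ax":0,"ay":0,"az":0},
  {"claw":1,"tx":-0.0001,"ty":0.0007,"tz":0,"ax":0,"ay":0,"az":0},
])

```text
clock: 44.4
tcp_pos: [0.5564, 0.0427, 0.2877]
orientation: [-2.036, -2.388, 0.006]
contact_force: [-8.7, -2.0, 11.6]
grip_width: 0.0271
gripper_force: 36.4
```

```bash
python3 feel.py 6.436
```

```text
t 44.70 th 0.1397 Ft -7.76 sd 0.65 Fr -1.59 edge 248.26 grip 36.3
[-0.0001, 0.0007]
[-0.0001, 0.0007]
[-0.0001, 0.0007]
[-0.0001, 0.0007]
[-0.0001, 0.0007]
[-0.0001, 0.0007]
[-0.0002, 0.0007]
[-0.0002, 0.0007]
[-0.0002, 0.0007]
[-0.0002, 0.0007]
end 6.536
```

arm_command([
  {"claw":1,"tx":-0.0001,"ty":0.0007,"tz":0,"ax":0,"ay":0,"az":0},
  {"claw":1,"tx":-0.0001,"ty":0.0007,"tz":0,"ax":0,"ay":0,"az":0},
  {"claw":1,"tx":-0.0001,"ty":0.0007,"tz":0,"ax":0,"ay":0,"az":0},
  {"claw":1,"tx":-0.0001,"ty":0.0007,"tz":0,"ax":0,"ay":0,"az":0},
  {"claw":1,"tx":-0.0001,"ty":0.0007,"tz":0,"ax":0,"ay":0,"az":0},
  {"claw":1,"tx":-0.0001,"ty":0.0007,"tz":0,"ax":0,"ay":0,"az":0},
  {"claw":1,"tx":-0.0002,"ty":0.0007,"tz":0,"ax":0,"ay":0,"az":0},
  {"claw":1,"tx":0,"ty":0,"tz":0,"ax":0,"ay":0,"az":0},
  {"claw":1,"tx":0,"ty":0,"tz":0,"ax":0,"ay":0,"az":0},
  {"claw":1,"tx":0,"ty":0,"tz":0,"ax":0,"ay":0,"az":0},
])

```text
clock: 45.53
tcp_pos: [0.5613, 0.0426, 0.2877]
orientation: [-2.036, -2.388, 0.006]
contact_force: [-9.5, -1.9, 12.1]
grip_width: 0.027
gripper_force: 36.4
```

```bash
python3 feel.py
```

```text
t 45.83 th 0.2065 Ft -8.77 sd 0.45 Fr -2.08 edge 248.26 grip 36.4
```

The crank is about 3.1 N over the baseline, so I'll ease off, open and rise straight up.

arm_command([
  {"claw":1,"tx":0,"ty":-0.0005,"tz":-0.0005,"ax":0,"ay":0,"az":0},
  {"claw":1,"tx":0,"ty":-0.0005,"tz":-0.0005,"ax":0,"ay":0,"az":0},
  {"claw":1,"tx":0,"ty":0,"tz":0,"ax":0,"ay":0,"az":0},
  {"claw":1,"tx":0,"ty":0,"tz":0,"ax":0,"ay":0,"az":0},
  {"claw":0.6,"tx":0,"ty":0,"tz":0,"ax":0,"ay":0,"az":0},
  {"claw":0.4,"tx":0,"ty":0,"tz":0,"ax":0,"ay":0,"az":0},
  {"claw":0.2,"tx":0,"ty":0,"tz":0,"ax":0,"ay":0,"az":0},
  {"claw":0.1,"tx":0,"ty":0,"tz":0,"ax":0,"ay":0,"az":0},
  {"claw":0.1,"tx":0,"ty":0,"tz":0,"ax":0,"ay":0,"az":0},
  {"claw":0.1,"tx":0,"ty":0,"tz":0,"ax":0,"ay":0,"az":0},
])

```text
clock: 46.67
tcp_pos: [0.562, 0.0438, 0.2888]
orientation: [2.036, 2.392, 0.001]
contact_force: [-0.4, 0.0, 0.3]
grip_width: 0.0766
gripper_force: 0.0
```

arm_command([
  {"claw":0.1,"tx":0,"ty":0,"tz":-0.005,"ax":0,"ay":0,"az":0},
  {"claw":0.1,"tx":0,"ty":0,"tz":-0.01,"ax":0,"ay":0,"az":0},
  {"claw":0.1,"tx":0,"ty":0,"tz":-0.02,"ax":0,"ay":0,"az":0},
  {"claw":0.1,"tx":0,"ty":0,"tz":-0.02,"ax":0,"ay":0,"az":0},
  {"claw":0.1,"tx":0,"ty":0,"tz":-0.02,"ax":0,"ay":0,"az":0},
  {"claw":0.1,"tx":0,"ty":0,"tz":-0.02,"ax":0,"ay":0,"az":0},
  {"claw":0.1,"tx":0,"ty":0,"tz":-0.02,"ax":0,"ay":0,"az":0},
  {"claw":0.1,"tx":0,"ty":0,"tz":-0.01,"ax":0,"ay":0,"az":0},
  {"claw":0.1,"tx":0,"ty":0,"tz":0,"ax":0,"ay":0,"az":0},
  {"claw":0.1,"tx":0,"ty":0,"tz":0,"ax":0,"ay":0,"az":0},
])

```text
clock: 47.5
tcp_pos: [0.5617, 0.0436, 0.4139]
orientation: [2.037, 2.392, 0.002]
contact_force: [-1.0, 0.1, -0.4]
grip_width: 0.0769
gripper_force: 0.0
```

Run:
```python
from h import *
o=r.get_obs();print(o['clock'],o['contact_force'],o['grip_width'])
s=r.grab_frame('scene');
for d in r.tip_of('sleeve','scene')[:2]: print(d['confidence'],w('scene',d['location']))
print(r.hand_in())
```

```text
47.5 [-0.99515674  0.06375347 -0.40006596] 0.07692731009205597
0.45 [0.55957469 0.04261553 0.11754903]
the job is handed in; nothing more can be done
None
```

I set the block in the bed and wound the crank until it was about 3.1 N stiffer than its 5.6 N winding force, then released the sleeve with the block nipped against the stop plate and handed in at about 47.5 s; no verdict came back.

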